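# Line up the material samples under the display shelf

### The arm

A 6-joint arm with a two-finger parallel gripper is mounted at the origin on the work surface. World frame = base frame: x ahead of the robot, y to its left, z up, the work surface at z = 0. Lengths are in mm, angles in rad, forces in N, time in s.
With the tool pointing down it reaches from about 275 to 1000 mm from the base axis. Payload 8.4 kg.
Tool frame: the origin (TCP) lies at the centre of the arm's flange, where the gripper is bolted on; the fingertips stand r.tip_extent ahead of it and the grasp point (between the pads) lies 155 mm ahead of it (r.tip_extent is the distance from the TCP to the fingertips, in mm); z points along the fingers, y is the direction in which the jaws open and shut (so a half turn about z gives the same grasp; the last joint's range is limited). The gripper opens to 85 mm and grips with 20 to 120 N. Pads are 22 mm wide; open, the fingers measure 114 mm over their backs; the gripper's body (76 mm by 85 mm) begins 54 mm behind the grasp point. The pads swing forward as they close: fully open they stand 13 mm farther back than shut.
Start: joints at [-1.217, 0.353, 1.633, -0, 1.155, -0.002], TCP at [217.712, -585.859, 404.681] pointing down, gripper open.
Joint ranges: [-2.63, 2.63], [-0.92, 2.1], [0.06, 2.66], [-1.3, 4.44], [0, 2.69], [-3.02, 3.02]. Speed limits (rad/s): [2.22, 2.22, 2.79, 3.14, 3.14, 3.14].

### API

Orientations are given as [roll, pitch, yaw] about the fixed x, y, z axes, in that order (R = Rz(yaw) Ry(pitch) Rx(roll)).
In Python, from rig import sense, grab_frame, job, r gives the robot as it stands. The module is installed in compiled form; this text tells all that it offers.
- The arm moves only by the shell command python3 -m creep 'ROWS' [FORCE]. ROWS is JSON, a list of rows, each a list of 7 numbers: the turn, a rotation vector about the tool's x, y, z in rad, then the shift along the tool's x, y, z in mm, then the closure, from 0 (fully open) to 1 (shut). In form: [[wx, wy, wz, dx, dy, dz, fingers], ...]. A call has 1 to 10 rows; each row shifts and turns the pose as measured when the row begins, along the tool's axes as they then stand; what a row does not reach is not made up. A row lasts 1/12 s, in which the tool goes at most 41.7 mm and 7.16 degrees, less where a joint would pass 70% of its speed; a pose out of reach is approached as far as the arm can. A call with a gripper value outside its range is refused whole. The fingers move at their own pace and stop on an object; FORCE is the grip in N (left out, the last holds). Time passes only in rows, so rows that do not move let the fingers close. It gives the time, the measured TCP pose, the force and the opening at its end, in the units of the state.
- sense(): the state, without advancing time (a new reading comes with each control period).
- grab_frame(name): name is "side" or "top" or "wrist"; returns a dict with "color" (480x640x3 uint8, red, green, blue), "mtx" (3x3 intrinsics, pixels), "T" (4x4, takes a point from camera to world coordinates). Camera axes: x right, y down, z forward; pixel columns grow to the right and rows downward; lengths in mm; the calibration is good to about 2 mm. A picture is of the moment at which its call begins. There is no depth.
- job.sign_off(): hands the job in, once; it reports no verdict.
The state is a dict: "clock": time; "qpos": joint angles; "qvel": joint speeds; "joint_efforts": joint torques, N m; "eef_pos": TCP position; "tcp_rot": TCP orientation; "contact_force": force on the tool from outside, world axes, zero at the start; "wrist_torque": the same for the moment, N m; "opening": opening from 0.0 (shut) to 1.0 (fully open).
Only numpy, scipy, OpenCV 4.12 (cv2) and the standard library are available. Lean on these libraries where they do the work, as an engineer would, in place of code of your own. Each camera call takes 0.05 s, during which the arm holds its last target.

### The job

Tidy the sample display: put the loose round wooden column into the open bin that holds the round rods (not the one with the flat tiles), and slide the three rectangular sample blocks, flat on the table and without lifting them, in under the white shelf into an even row. Each block must end centred on one of the three white lines, square, with its short end against the wooden back stop; any block may take any line. Leave the other things where they are.

Things in the scene. Friction and masses are not known exactly. Their poses are not given: they have to be found in the camera images.
- stand: fixed white display stand; origin on the table at the centre of the middle place, x from the open front to the back stop, y along the row. Two end posts at y = -205 and +205 mm, 15 mm thick, x = -35 to +58 mm. Three white centre lines, 4 mm wide, on a thin dark grey mat flush with the table, along x from -125 to +45 mm at y = -100, 0, +100 mm, and up the stop
- stop_face (a point): wooden back stop: this point is on the table at the middle of its front face (stand x = +45 mm); 12 mm thick, 25 mm high, 400 mm long in y
- shelf_edge (a point): white shelf board over the row: this point is the middle of its lower front edge, 160 mm above the table at stand x = -55 mm. Board 70 mm deep (to x = +15), 440 mm wide, 18 mm thick, fixed chips on it up to 200 mm. The near end of a block in place lies 10 mm inside this edge, so an upright gripper cannot follow it there; a tilted one can
- place_left (a point): the left (y = +100 mm of the stand) place of the row: point on the table (z = 0) where the centre of a block's underside belongs, so that the block's far end touches the back stop's face 45 mm further along +x. Axes are the stand's; the block's length lies along x
- place_mid (a point): the middle (y = 0) place of the row: point on the table (z = 0) where the centre of a block's underside belongs, so that the block's far end touches the back stop's face 45 mm further along +x. Axes are the stand's; the block's length lies along x
- place_right (a point): the right (y = -100 mm) place of the row: point on the table (z = 0) where the centre of a block's underside belongs, so that the block's far end touches the back stop's face 45 mm further along +x. Axes are the stand's; the block's length lies along x
- block_a: a rectangular material sample block, 90 x 45 x 40 mm (x, y, z), brown wood, 0.16 kg, lying flat; origin at the centre of its underside, x along its length. The three blocks are alike in size; any block may take any place
- block_b: a rectangular material sample block, 90 x 45 x 40 mm (x, y, z), marble, 0.42 kg, lying flat; origin at the centre of its underside, x along its length. The three blocks are alike in size; any block may take any place
- block_c: a rectangular material sample block, 90 x 45 x 40 mm (x, y, z), concrete, 0.36 kg, lying flat; origin at the centre of its underside, x along its length. The three blocks are alike in size; any block may take any place
- column: the round sample: plain light wood cylinder, 48 mm diameter, 80 mm high, standing upright at the start among the blocks, 0.2 kg; origin at the centre of its underside, z along its axis
- column_center (a point): the middle of the round column, 40 mm above its underside on its axis
- round_bin: fixed open plywood bin, 170 x 160 mm outside (x, y), 60 mm high, walls and floor 5 mm, with two fixed round rods (22 mm diameter) lying along x at its -y side up to z = 27 mm, y = -66 to -18 mm; origin at the centre of its underside
- round_bin_in (a point): middle of the free part of the round bin's inner floor (5 mm above the table); clear floor 160 mm in x and 80 mm or more in y around it
- flat_bin: the other fixed open plywood bin, same size, 170 x 160 x 60 mm, holding a stack of flat tiles; origin at the centre of its underside; nothing goes in here
- tape: bystander: roll of paper tape lying flat, 68 mm across, 24 mm high; origin at the centre of its underside
- brush: bystander: brush lying on the table, 170 mm long along its x; origin underneath its middle
- jar: bystander: glass jar, 56 mm diameter, 85 mm high; origin at the centre of its underside
- mug: bystander: white mug, 72 mm diameter, 85 mm high, handle towards its +y; origin at the centre of its underside
Not all that is in view belongs to the job. What is shaped like the column but red is not meant.

How it is judged (in metres and radians):
At the end, for the whole second after the job is handed in: Each place holds one block: within 8 mm along the row, 6 mm along the stand's x (end against the stop), square within 5 degrees, flat, at rest. The column's middle is between the round bin's walls (80 mm in x, 75 mm in y), under 75 mm above its underside, at rest (((x of block_a in the frame of place_left between -0.006 and 0.006 m and y of block_a in the frame of place_left between -0.008 and 0.008 m and angle between the x axis of block_a and the x axis of place_left, either way round below 0.09 rad) or (x of block_b in the frame of place_left between -0.006 and 0.006 m and y of block_b in the frame of place_left between -0.008 and 0.008 m and angle between the x axis of block_b and the x axis of place_left, either way round below 0.09 rad) or (x of block_c in the frame of place_left between -0.006 and 0.006 m and y of block_c in the frame of place_left between -0.008 and 0.008 m and angle between the x axis of block_c and the x axis of place_left, either way round below 0.09 rad)) and ((x of block_a in the frame of place_mid between -0.006 and 0.006 m and y of block_a in the frame of place_mid between -0.008 and 0.008 m and angle between the x axis of block_a and the x axis of place_mid, either way round below 0.09 rad) or (x of block_b in the frame of place_mid between -0.006 and 0.006 m and y of block_b in the frame of place_mid between -0.008 and 0.008 m and angle between the x axis of block_b and the x axis of place_mid, either way round below 0.09 rad) or (x of block_c in the frame of place_mid between -0.006 and 0.006 m and y of block_c in the frame of place_mid between -0.008 and 0.008 m and angle between the x axis of block_c and the x axis of place_mid, either way round below 0.09 rad)) and ((x of block_a in the frame of place_right between -0.006 and 0.006 m and y of block_a in the frame of place_right between -0.008 and 0.008 m and angle between the x axis of block_a and the x axis of place_right, either way round below 0.09 rad) or (x of block_b in the frame of place_right between -0.006 and 0.006 m and y of block_b in the frame of place_right between -0.008 and 0.008 m and angle between the x axis of block_b and the x axis of place_right, either way round below 0.09 rad) or (x of block_c in the frame of place_right between -0.006 and 0.006 m and y of block_c in the frame of place_right between -0.008 and 0.008 m and angle between the x axis of block_c and the x axis of place_right, either way round below 0.09 rad)) and angle between each of block_a, block_b, block_c's own z axis and vertical below 0.08 rad and linear speed of each of block_a, block_b, block_c, column below 0.02 m/s and x of column_center in the frame of round_bin between -0.08 and 0.08 m and y of column_center in the frame of round_bin between -0.075 and 0.075 m and z of column_center in the frame of round_bin below 0.075 m); the robot touches nothing.
It fails at once if a block is lifted more than 20 mm off the table or tipped more than 20 degrees (height (world z) of any of block_a, block_b, block_c above 0.02 m or angle between any of block_a, block_b, block_c's own z axis and vertical above 0.35 rad).
It fails at once if a bystander is moved more than 30 mm (distance of any of tape, brush, jar, mug from where it was at the start of the episode above 0.03 m).
It also fails if it takes over 72 s, if anything falls off the work surface, if the arm or the gripper's body presses on something with over 40 N, if the wrist force passes 120 N, or if a joint passes its speed limit or range.

## Working session

There is one attempt and no reset: what is moved stays moved. The work goes in short steps, Python scripts to look and compute and a shell command to move; the robot and the scene stay as the last step left them, time stands still between calls to the robot, and variables do not carry over. Pictures are saved under pics/ and viewed, and the job is handed in when it is done.

```bash
ls; mkdir -p pics; python3 - <<'E'
from rig import sense, grab_frame, job, r
import cv2, numpy as np
print(sense()); print(r.tip_extent)
for n in ["side","top","wrist"]:
    f=grab_frame(n); cv2.imwrite(f"pics/{n}0.png",f["color"][:,:,::-1]); print(n,f["mtx"].tolist(),np.round(f["T"],4).tolist())
E
```

```text
pics
{'clock': 0.0, 'qpos': array([-1.21741726e+00,  3.53633797e-01,  1.63413325e+00, -7.85988951e-06,
        1.15516867e+00, -2.39445927e-03]), 'qvel': array([ 0.00150653, -0.00036465, -0.00079108,  0.00189143, -0.00052067,
       -0.00041369]), 'joint_efforts': array([ 1.78733728e-03, -6.05249119e+01, -3.42067945e+01,  1.14240804e-04,
        9.32550902e-03, -1.88357788e-06]), 'eef_pos': array([ 217.61933886, -585.64320309,  403.97085047]), 'tcp_rot': array([-3.14024957e+00,  3.97050859e-06,  3.55776705e-01]), 'contact_force': array([-0.18381487,  0.27631504,  0.74567968]), 'wrist_torque': array([ 0.01799469,  0.02664851, -0.00650956]), 'opening': 1.0018657965393487}
173.4
side [[616.1153503073318, 0.0, 317.3659560777773], [0.0, 616.1153503073318, 229.4135655005505], [0.0, 0.0, 1.0]] [[-0.9004, -0.3289, 0.2848, 72.3218], [-0.435, 0.6971, -0.5699, 902.5805], [-0.0111, -0.637, -0.7707, 1363.2532], [0.0, 0.0, 0.0, 1.0]]
top [[441.7377740803763, 0.0, 317.8062672198294], [0.0, 441.7377740803763, 243.80462469295378], [0.0, 0.0, 1.0]] [[-0.0129, -0.9976, 0.0681, 447.1785], [-0.9999, 0.0121, -0.0117, 12.7295], [0.0109, -0.0683, -0.9976, 1079.7811], [0.0, 0.0, 0.0, 1.0]]
wrist [[395.66622951056496, 0.0, 317.3352418570687], [0.0, 395.66622951056496, 242.71404285606505], [0.0, 0.0, 1.0]] [[0.348, -0.8965, -0.2742, 288.4489], [-0.9375, -0.3334, -0.0997, -560.3259], [-0.002, 0.2917, -0.9565, 372.6738], [0.0, 0.0, 0.0, 1.0]]
```

View pics/top0.png

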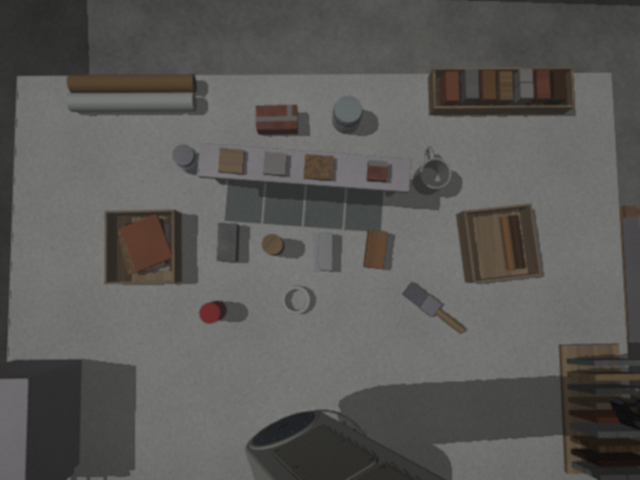

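View pics/side0.png

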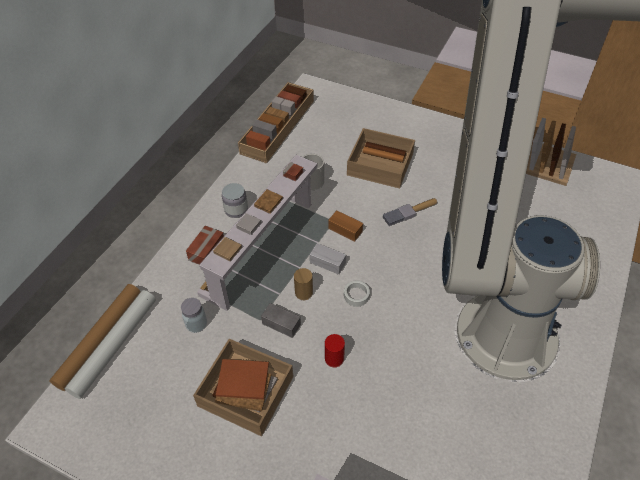

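View pics/wrist0.png

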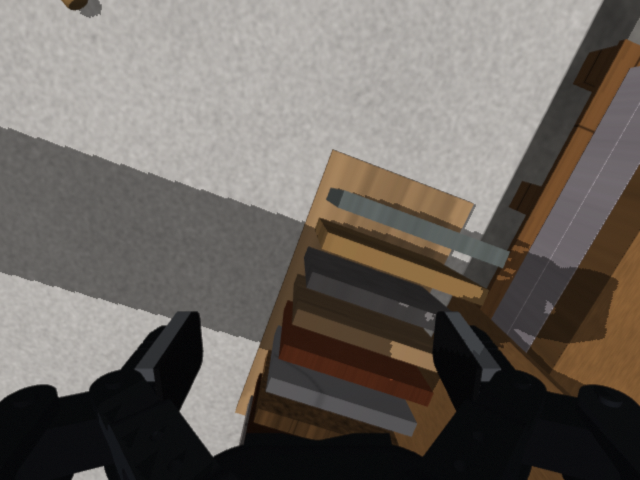

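The top view shows the stand around (305,168), with the mat below it at (305,205). Blocks are near (228,243) concrete, (325,250) marble and (376,249) wood, and the column is at (273,244). The round bin is at (500,243), the red decoy at (211,312), the tape at (298,299) and the brush at (432,306). I'll enlarge this area next.

```bash
python3 - <<'E'
import cv2
im=cv2.imread("pics/top0.png")
def crop(x0,y0,x1,y1,s,n):
    c=cv2.resize(im[y0:y1,x0:x1],None,fx=s,fy=s,interpolation=cv2.INTER_CUBIC)
    c=cv2.convertScaleAbs(c,alpha=1.5)
    for x in range((x0//10+1)*10,x1,10):
        cv2.line(c,((x-x0)*s,0),((x-x0)*s,6 if x%50 else 14),(0,255,255),1)
        if x%20==0: cv2.putText(c,str(x),((x-x0)*s-10,24),0,.4,(0,255,255),1)
    for y in range((y0//10+1)*10,y1,10):
        cv2.line(c,(0,(y-y0)*s),(6,(y-y0)*s),(0,255,255),1)
        if y%20==0: cv2.putText(c,str(y),(8,(y-y0)*s+4),0,.4,(0,255,255),1)
    cv2.imwrite(n,c)
crop(195,140,355,280,5,"pics/c1.png"); crop(290,140,450,280,5,"pics/c2.png"); crop(400,150,550,340,3,"pics/c3.png")
E
```

```text
(no output)
```

View pics/c1.png

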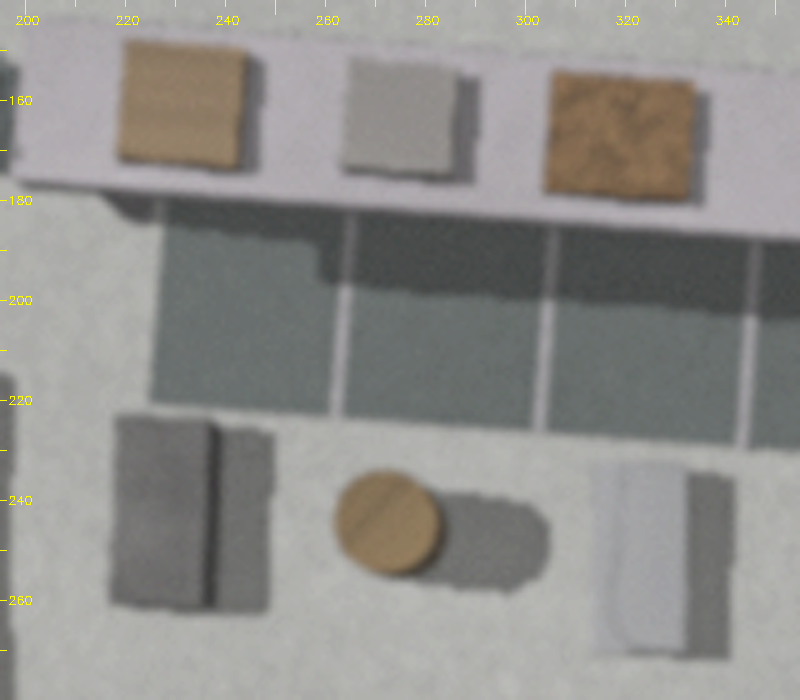

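View pics/c2.png

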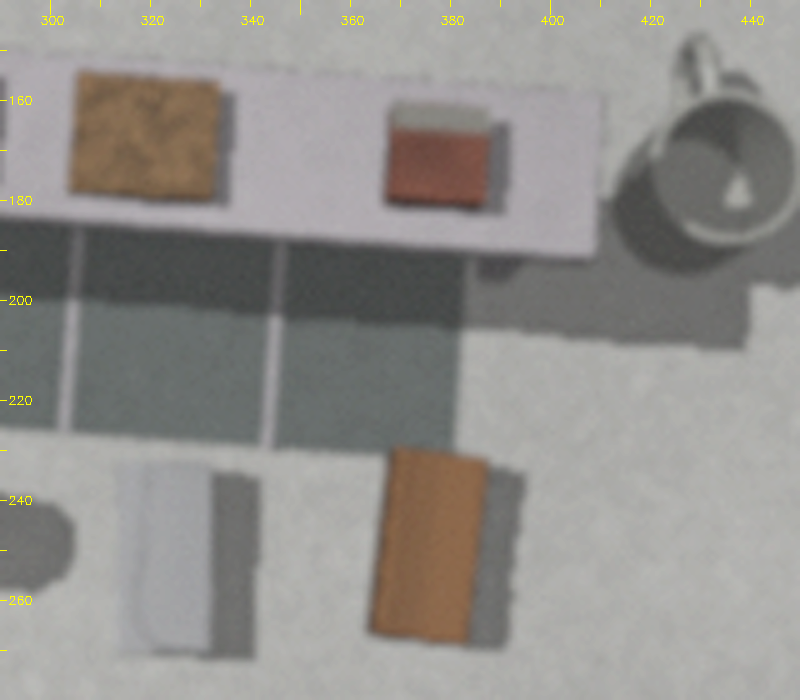

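View pics/c3.png

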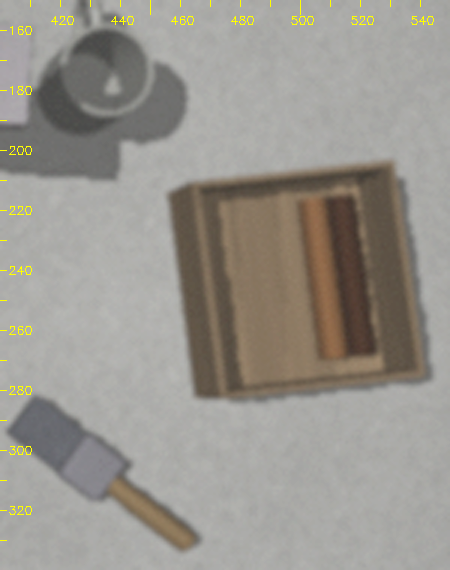

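```bash
cat > h.py <<'E'
import numpy as np
TK=np.array([[441.7377740803763,0,317.8062672198294],[0,441.7377740803763,243.80462469295378],[0,0,1]])
def back(f,uv,z):
    K,T=f["mtx"],np.array(f["T"]); d=T[:3,:3]@np.linalg.solve(K,[uv[0],uv[1],1]); o=T[:3,3]
    return (o+d*(z-o[2])/d[2])[:2]
def proj(f,p):
    T=np.array(f["T"]); c=T[:3,:3].T@(np.asarray(p,float)-T[:3,3]); q=f["mtx"]@c; return q[:2]/q[2]
E
python3 - <<'E'
from rig import grab_frame
from h import *
import cv2
f=grab_frame("top")
def P(c,x,y,z):
    o={1:(195,140,5),2:(290,140,5),3:(400,150,3)}[c]
    return back(f,(o[0]+(x+.5)/o[2]-.5,o[1]+(y+.5)/o[2]-.5),z)
L=[P(1,337,415,0),P(1,540,430,0),P(1,743,447,0)]; U=[P(1,350,215,0),P(1,553,228,0),P(2,280,243,0)]
print("lines",np.round(L,1).tolist(),np.round(U,1).tolist())
row=L[0]-L[2]; print("len",np.linalg.norm(row)); yaw=np.arctan2(-row[0],row[1]); print("yaw row",yaw,[np.arctan2(*(u-l)[::-1]) for u,l in zip(U,L)])
for n,c,pts in [("concrete",1,[(118,415),(210,420),(206,607),(110,603)]),("marble",1,[(597,463),(687,463),(687,653),(600,655)]),("wood",2,[(388,447),(488,460),(468,643),(370,632)])]:
    Q=np.array([P(c,*p,40) for p in pts]); print(n,Q.mean(0).round(1),"yaw",np.arctan2(*((Q[0]+Q[1]-Q[2]-Q[3])[::-1])).round(3),"dims",np.linalg.norm(Q[0]-Q[3]).round(),np.linalg.norm(Q[0]-Q[1]).round())
print("col",P(1,387,522,80))
Q=np.array([P(3,*p,60) for p in [(192,185),(392,162),(428,375),(222,395)]]);print("bin",Q.round(1).tolist(),Q.mean(0))
E
```

```text
lines [[574.8, 136.3], [566.2, 36.8], [556.6, -62.9]] [[674.1, 129.5], [666.5, 29.3], [657.9, -70.5]]
len 200.02254113377964
yaw row -0.0907573298620812 [np.float64(-0.0687470504948306), np.float64(-0.07444702953157535), np.float64(-0.07530889075942959)]
concrete [525.5 214.7] yaw -0.031 dims 89.0 43.0
marble [500.5 -11.9] yaw -0.006 dims 91.0 43.0
wood [ 505.1 -135.1] yaw -0.125 dims 88.0 48.0
col [516.27967212 104.76320592]
bin [[588.7, -340.7], [605.0, -498.0], [438.9, -518.3], [425.6, -358.1]] [ 514.52997075 -428.79498988]
```

```bash
cat >> h.py <<'E'
from scipy.spatial.transform import Rotation as Ro
def tool(yaw,tilt=0):
    "tool R; yaw rpy-yaw with roll pi. tilt: fingers lean to direction stand +x (heading = yaw-pi)"
    R=Ro.from_euler('xyz',[np.pi,0,yaw])
    if tilt: 
        h=yaw-np.pi; ax=np.array([-np.sin(h),np.cos(h),0]) # y-axis of heading; negative rot raises -z toward +heading
        R=Ro.from_rotvec(-tilt*ax)*R
    return R
def go(s,grasp=None,R=None,ext=155.):
    R0=Ro.from_euler('xyz',s["tcp_rot"]); R=R or R0
    rv=(R0.inv()*R).as_rotvec()
    p=np.array(s["eef_pos"]); 
    print("t",s["clock"],"pos",p.round(1),"rpy",np.round(s["tcp_rot"],3),"open",round(s["opening"],3),"grasp",(p+ext*R0.apply([0,0,1])).round(1),"F",np.round(s["contact_force"],1))
    print("turn",rv.round(3))
    if grasp is not None:
        t=np.array(grasp)-ext*R.apply([0,0,1])
        print("shift after turn (tool axes)",R.inv().apply(t-p).round(1),"shift before turn",R0.inv().apply(t-p).round(1),"tcp target",t.round(1))
E
python3 - <<'E'
from h import *; from rig import sense
s=sense(); go(s,[516,105,249],tool(1.68))
E
```

```text
t 0.2 pos [ 217.7 -585.7  404.2] rpy [-3.141  0.     0.356] open 1.002 grasp [ 217.6 -585.6  249.2] F [ 0.4 -0.2 -0.6]
turn [-1.000e-03 -1.000e-03 -1.324e+00]
shift after turn (tool axes) [6.541e+02 3.718e+02 2.000e-01] shift before turn [ 520.2 -543.6    0.7] tcp target [516. 105. 404.]
```

```bash
python3 -m creep '[[0,0,-0.12,0,0,0,0],[0,0,-0.12,0,0,0,0],[0,0,-0.12,0,0,0,0],[0,0,-0.12,0,0,0,0],[0,0,-0.12,0,0,0,0],[0,0,-0.12,0,0,0,0],[0,0,-0.12,0,0,0,0],[0,0,-0.12,0,0,0,0],[0,0,-0.12,0,0,0,0],[0,0,-0.12,0,0,0,0]]'
python3 -m creep '[[0,0,-0.1,35,20,0,0],[0,0,0,35,20,0,0],[0,0,0,35,20,0,0],[0,0,0,35,20,0,0],[0,0,0,35,20,0,0],[0,0,0,35,20,0,0],[0,0,0,35,20,0,0],[0,0,0,35,20,0,0],[0,0,0,35,20,0,0],[0,0,0,35,20,0,0]]'
python3 - <<'E'
from h import *; from rig import sense
s=sense(); go(s,[516,105,249],tool(1.68))
E
```

```text
clock: 1.03
eef_pos: [217.4, -585.0, 401.9]
tcp_rot: [-3.14, -0.005, 1.6]
contact_force: [0.5, -0.3, 0.0]
opening: 1.0
clock: 1.87
eef_pos: [370.9, -205.1, 400.8]
tcp_rot: [-3.141, -0.002, 1.704]
contact_force: [1.7, -0.5, 0.7]
opening: 1.0
t 1.8667 pos [ 370.9 -205.1  400.8] rpy [-3.141e+00 -2.000e-03  1.704e+00] open 1.0 grasp [ 370.7 -204.8  245.8] F [ 1.7 -0.5  0.7]
turn [-0.001 -0.002  0.024]
shift after turn (tool axes) [292.4 178.   -3.2] shift before turn [288.1 184.9  -2.8] tcp target [516. 105. 404.]
```

```bash
python3 -m creep '[[0,0,0.024,35,22,0,0],[0,0,0,35,22,0,0],[0,0,0,35,22,0,0],[0,0,0,35,22,0,0],[0,0,0,35,22,0,0],[0,0,0,35,22,0,0],[0,0,0,35,22,0,0],[0,0,0,25,16,0,0],[0,0,0,0,0,0,0]]'
python3 - <<'E'
from h import *; from rig import sense,grab_frame
import cv2
s=sense(); go(s,[516,105,50],tool(1.68))
f=grab_frame("wrist"); cv2.imwrite("pics/w1.png",f["color"][:,:,::-1]); np.savez("w1.npz",mtx=f["mtx"],T=f["T"])
f=grab_frame("top"); cv2.imwrite("pics/t1.png",cv2.resize(f["color"][130:290,190:450,::-1],None,fx=3,fy=3))
E
```

```text
clock: 2.62
eef_pos: [509.3, 93.8, 402.9]
tcp_rot: [3.136, -0.003, 1.682]
contact_force: [-0.3, -0.3, 0.4]
opening: 1.003
t 2.6167 pos [509.3  93.8 402.9] rpy [ 3.136e+00 -3.000e-03  1.682e+00] open 1.003 grasp [510.1  94.3 247.9] F [-0.3 -0.3  0.4]
turn [ 0.006 -0.003  0.002]
shift after turn (tool axes) [ 10.4   7.9 197.9] shift before turn [  9.9   6.8 197.9] tcp target [516. 105. 205.]
```

View pics/w1.png

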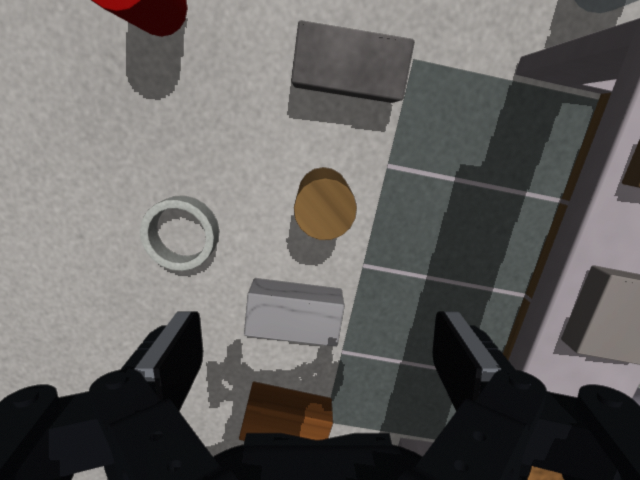

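The wrist view shows the three white lines: left (388,166)-(566,201), mid (364,267)-(530,296) and right from (342,353). It also shows the column top at (325,208), with marble and concrete on either side.

```bash
python3 - <<'E'
from h import *
import cv2
f=dict(np.load("w1.npz"))
b=lambda u,v,z=0: back(f,(u,v),z).round(1)
for a,c in [((388,166),(566,201)),((364,267),(530,296)),((342,353),(434,366))]:
    A,C=b(*a),b(*c); print(A,C,np.linalg.norm(A-C),np.arctan2(*(C-A)[::-1]))
print("stop-mat end; col",b(325,208,80))
for n,q in [("conc",[(302,22),(414,40),(404,100),(294,83)])]: 
    Q=np.array([b(*p,40) for p in q]); print(n,Q.tolist(),Q.mean(0))
im=cv2.imread("pics/w1.png")
cv2.imwrite("pics/w1a.png",cv2.resize(im[0:240,270:590],None,fx=2.5,fy=2.5,interpolation=2))
cv2.imwrite("pics/w1b.png",cv2.resize(im[240:480,230:550],None,fx=2.5,fy=2.5,interpolation=2))
E
```

```text
[573.5 137.2] [747.8 123.4] 174.8454460373503 -0.07900902400298859
[565.8  36. ] [739.7  23.3] 174.3631268359226 -0.07290105637545292
[556.6 -63.6] [657.9 -68.8] 101.43337714973306 -0.05128765842859615
stop-mat end; col [516.3 107.7]
conc [[484.5, 238.5], [570.2, 235.9], [570.1, 192.7], [482.5, 195.4]] [526.825 215.625]
```

View pics/w1a.png

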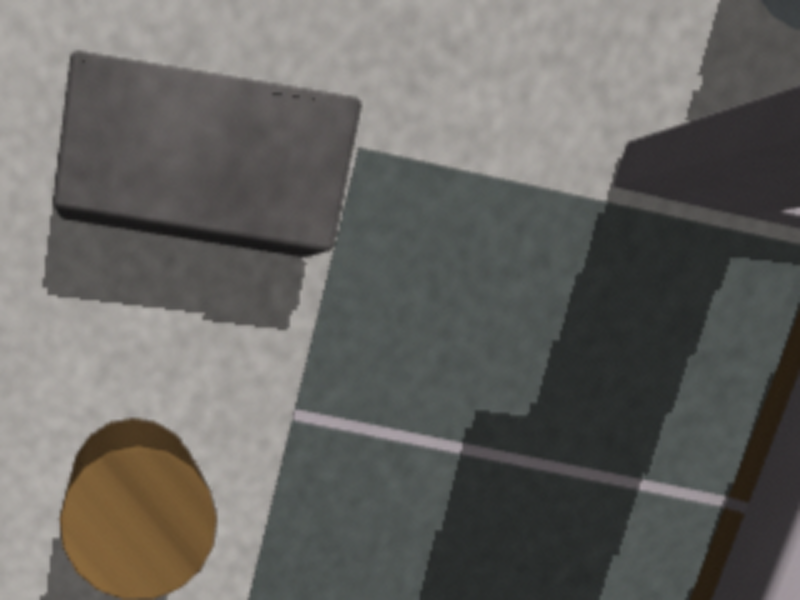

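View pics/w1b.png

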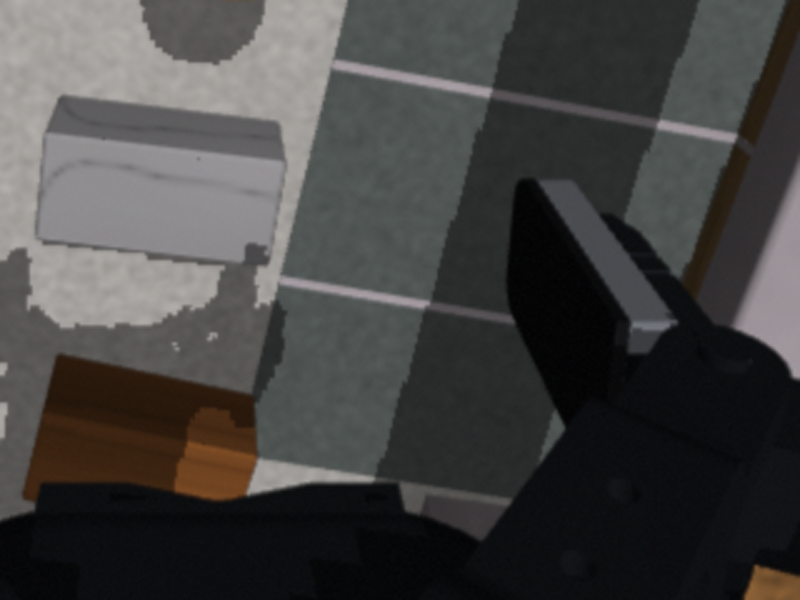

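```bash
python3 - <<'E'
from h import *
f=dict(np.load("w1.npz"))
def b(o,u,v,z=0): return back(f,(o[0]+(u+.5)/2.5-.5,o[1]+(v+.5)/2.5-.5),z)
A=(270,0);B=(230,240)
S=[b(A,295,415),b(B,332,65),b(B,280,281)]; E=[b(A,727,497),b(B,740,139),b(B,512,320)]
for s,e in zip(S,E): print(s.round(1),e.round(1),np.linalg.norm(e-s).round(1),np.arctan2(*(e-s)[::-1]).round(3))
d=S[0]-S[2]; print("row yaw",np.arctan2(-d[0],d[1]),np.linalg.norm(d))
for n,o,q in [("conc",A,[(75,52),(360,98),(333,248),(57,208)]),("marble",B,[(47,133),(285,160),(268,263),(37,238)])]:
    Q=np.array([b(o,*p,40) for p in q]); print(n,Q.mean(0).round(1),"yaw",np.arctan2(*((Q[1]+Q[2]-Q[0]-Q[3])[::-1])).round(3),np.linalg.norm(Q[0]-Q[1]).round(1),np.linalg.norm(Q[0]-Q[3]).round(1))
print("col",b(A,138,524,80))
E
```

```text
[573.2 137.4] [741.9 125.1] 169.1 -0.073
[564.1  37.2] [735.1  23.6] 171.5 -0.08
[556.1 -62.6] [658.8 -70.8] 103.0 -0.08
row yaw -0.08531955765440447 200.70561549046374
conc [525.8 216.2] yaw -0.027 87.2 43.9
marble [501.4  -8.4] yaw -0.014 87.5 43.3
col [516.29866901 106.66728186]
```

```bash
python3 -m creep '[[0.006,-0.003,0,11,8,38,0],[0,0,0,0,0,40,0],[0,0,0,0,0,40,0],[0,0,0,0,0,35,0],[0,0,0,0,0,20,0],[0,0,0,0,0,0,0]]'
python3 - <<'E'
from h import *; from rig import sense
s=sense(); go(s,[516.3,106,45],tool(1.68))
E
```

```text
clock: 3.22
eef_pos: [513.6, 96.4, 227.1]
tcp_rot: [3.138, 0.004, 1.678]
contact_force: [-1.2, -0.3, 0.4]
opening: 1.0
t 3.2167 pos [513.6  96.4 227.1] rpy [3.138 0.004 1.678] open 1.0 grasp [514.2  95.9  72.1] F [-1.2 -0.3  0.4]
turn [ 0.004  0.004 -0.002]
shift after turn (tool axes) [ 9.2  3.7 27.1] shift before turn [ 9.3  3.6 27. ] tcp target [516.3 106.  200. ]
```

```bash
python3 -m creep '[[0.004,0.004,0,9,4,14,0],[0,0,0,4,1,14,0],[0,0,0,0,0,5,0],[0,0,0,0,0,0,0]]'
python3 - <<'E'
from h import *; from rig import sense
s=sense(); go(s,[516.3,106,45],tool(1.68))
E
python3 -m creep '[[0,0,0,0,0,0,1],[0,0,0,0,0,0,1],[0,0,0,0,0,0,1],[0,0,0,0,0,0,1],[0,0,0,0,0,0,1],[0,0,0,0,0,0,1],[0,0,0,0,0,0,1],[0,0,0,0,0,0,1]]' 50
```

```text
clock: 3.55
eef_pos: [516.6, 105.6, 195.4]
tcp_rot: [-3.139, 0.001, 1.674]
contact_force: [-1.0, 0.1, 1.1]
opening: 0.999
t 3.55 pos [516.6 105.6 195.4] rpy [-3.139e+00  1.000e-03  1.674e+00] open 0.999 grasp [516.2 105.5  40.4] F [-1.   0.1  1.1]
turn [-0.003  0.    -0.006]
shift after turn (tool axes) [ 0.4 -0.2 -4.6] shift before turn [ 0.4 -0.3 -4.6] tcp target [516.3 106.  200. ]
clock: 4.22
eef_pos: [517.7, 103.8, 201.0]
tcp_rot: [3.138, 0.0, 1.672]
contact_force: [0.3, -0.0, -1.5]
opening: 0.547
```

```bash
python3 -m creep '[[0,0,0,0,0,-35,1],[0,0,0,0,0,-38,1],[0,0,0,0,0,-35,1],[0,0,0,-35,-4,0,1],[0,0,0,-38,-4.7,0,1],[0,0,0,-38,-4.7,0,1],[0,0,0,-38,-4.7,0,1],[0,0,0,-38,-4.7,0,1],[0,0,0,-38,-4.7,0,1],[0,0,0,-38,-4.7,0,1]]'
python3 - <<'E'
from h import *; from rig import sense
s=sense(); go(s,[511.5,-401,145],tool(1.68))
E
```

```text
clock: 5.05
eef_pos: [512.5, -164.1, 313.7]
tcp_rot: [3.139, 0.001, 1.685]
contact_force: [1.4, -0.6, -2.2]
opening: 0.554
t 5.05 pos [ 512.5 -164.1  313.7] rpy [3.139e+00 1.000e-03 1.685e+00] open 0.554 grasp [ 512.9 -164.1  158.7] F [ 1.4 -0.6 -2.2]
turn [0.003 0.001 0.005]
shift after turn (tool axes) [-235.4  -26.8   13.7] shift before turn [-235.3  -28.    13.7] tcp target [ 511.5 -401.   300. ]
```

```bash
python3 -m creep '[[0,0,0,-38,-4.5,0,1],[0,0,0,-38,-4.5,0,1],[0,0,0,-38,-4.5,0,1],[0,0,0,-38,-4.5,0,1],[0,0,0,-38,-4.5,0,1],[0,0,0,-35,-4,0,1],[0,0,0,-10,0,0,1],[0,0,0,0,0,0,1]]'
python3 - <<'E'
from h import *; from rig import sense,grab_frame
import cv2
s=sense(); go(s,[511.5,-401,53],tool(1.68))
for n in ["wrist","top"]:
    f=grab_frame(n); cv2.imwrite(f"pics/{n}2.png",f["color"][:,:,::-1])
E
```

```text
clock: 5.72
eef_pos: [508.5, -419.4, 311.8]
tcp_rot: [3.14, 0.002, 1.68]
contact_force: [0.0, 0.1, -1.7]
opening: 0.548
t 5.7167 pos [ 508.5 -419.4  311.8] rpy [3.14e+00 2.00e-03 1.68e+00] open 0.548 grasp [ 508.8 -419.6  156.8] F [ 0.   0.1 -1.7]
turn [ 0.002  0.002 -0.   ]
shift after turn (tool axes) [ 17.9   5.  103.8] shift before turn [ 18.1   4.8 103.8] tcp target [ 511.5 -401.   208. ]
```

View pics/wrist2.png

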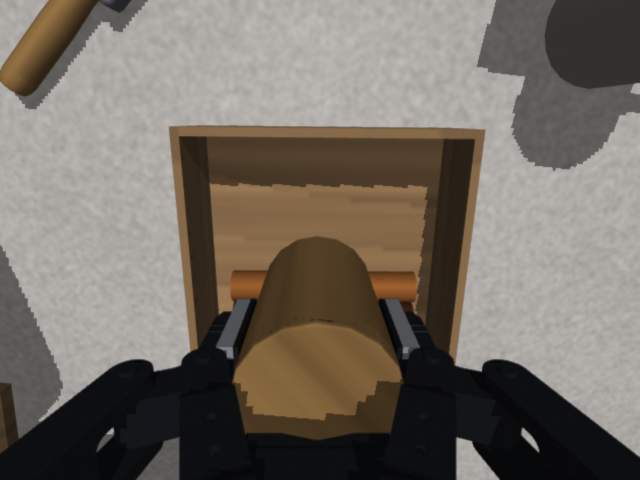

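The wrist view shows the held column centred over the bin between the side walls at x=180 and x=480, overlapping the rods at about row 285. It needs about 18 mm along tool x towards the near wall before I lower it.

```bash
python3 -m creep '[[0,0,0,16,3,0,1],[0,0,0,8,2,10,1],[0,0,0,0,0,25,1],[0,0,0,0,0,25,1],[0,0,0,0,0,15,1],[0,0,0,0,0,0,1]]'
python3 - <<'E'
from h import *; from rig import sense
s=sense(); go(s,[511.5,-401,53],tool(1.68))
E
```

```text
clock: 6.32
eef_pos: [512.4, -379.0, 233.8]
tcp_rot: [3.14, -0.001, 1.69]
contact_force: [-3.4, -11.0, -7.0]
opening: 0.55
t 6.3167 pos [ 512.4 -379.   233.8] rpy [ 3.14e+00 -1.00e-03  1.69e+00] open 0.55 grasp [ 512.6 -378.8   78.8] F [ -3.4 -11.   -7. ]
turn [ 0.002 -0.001  0.01 ]
shift after turn (tool axes) [-21.8  -3.3  25.8] shift before turn [-21.8  -3.5  25.7] tcp target [ 511.5 -401.   208. ]
```

```bash
python3 -m creep '[[0,0,0,-12,0,0,1],[0,0,0,-6,0,0,1],[0,0,0,0,0,0,1],[0,0,0,0,0,0,1]]'
python3 - <<'E'
from h import *; from rig import sense
s=sense(); go(s,[511.5,-401,53],tool(1.68))
E
```

```text
clock: 6.65
eef_pos: [515.8, -393.8, 234.3]
tcp_rot: [3.141, -0.003, 1.695]
contact_force: [-0.1, 0.1, -1.6]
opening: 0.554
t 6.65 pos [ 515.8 -393.8  234.3] rpy [ 3.141e+00 -3.000e-03  1.695e+00] open 0.554 grasp [ 515.8 -393.4   79.3] F [-0.1  0.1 -1.6]
turn [ 0.    -0.003  0.015]
shift after turn (tool axes) [-6.7 -5.1 26.3] shift before turn [-6.7 -5.2 26.3] tcp target [ 511.5 -401.   208. ]
```

```bash
python3 -m creep '[[0,0,0,-4,-3,12,1],[0,0,0,0,0,10,1],[0,0,0,0,0,4,1],[0,0,0,0,0,0,1]]'
python3 - <<'E'
from h import *; from rig import sense
s=sense(); go(s,[511.5,-401,51],tool(1.68))
E
```

```text
clock: 6.98
eef_pos: [513.5, -398.9, 207.9]
tcp_rot: [3.138, -0.001, 1.694]
contact_force: [-0.1, 0.1, -1.6]
opening: 0.552
t 6.9833 pos [ 513.5 -398.9  207.9] rpy [ 3.138e+00 -1.000e-03  1.694e+00] open 0.552 grasp [ 514.  -398.8   52.9] F [-0.1  0.1 -1.6]
turn [ 0.003 -0.001  0.014]
shift after turn (tool axes) [-1.8 -2.2  1.9] shift before turn [-1.8 -2.2  1.9] tcp target [ 511.5 -401.   206. ]
```

```bash
python3 -m creep '[[0,0,0,0,0,2,1],[0,0,0,0,0,0,0.3],[0,0,0,0,0,0,0],[0,0,0,0,0,0,0],[0,0,0,0,0,0,0],[0,0,0,0,0,0,0],[0,0,0,0,0,-30,0],[0,0,0,0,0,-40,0],[0,0,0,0,0,-40,0],[0,0,0,0,0,-30,0]]'
python3 - <<'E'
from h import *; from rig import sense,grab_frame
import cv2
s=sense(); go(s,[472,-131,250],tool(np.pi-.125))
f=grab_frame("wrist"); cv2.imwrite(f"pics/w3.png",f["color"][:,:,::-1])
E
```

```text
clock: 7.82
eef_pos: [511.4, -397.6, 343.0]
tcp_rot: [-3.135, -0.011, 1.694]
contact_force: [0.4, -1.2, 0.2]
opening: 1.0
t 7.8167 pos [ 511.4 -397.6  343. ] rpy [-3.135 -0.011  1.694] open 1.0 grasp [ 510.2 -396.1  188.1] F [ 0.4 -1.2  0.2]
turn [ 1.000e-03 -1.300e-02 -1.323e+00]
shift after turn (tool axes) [ 72.3 259.6 -62. ] shift before turn [270.1  -6.8 -59.1] tcp target [ 472. -131.  405.]
```

View pics/w3.png

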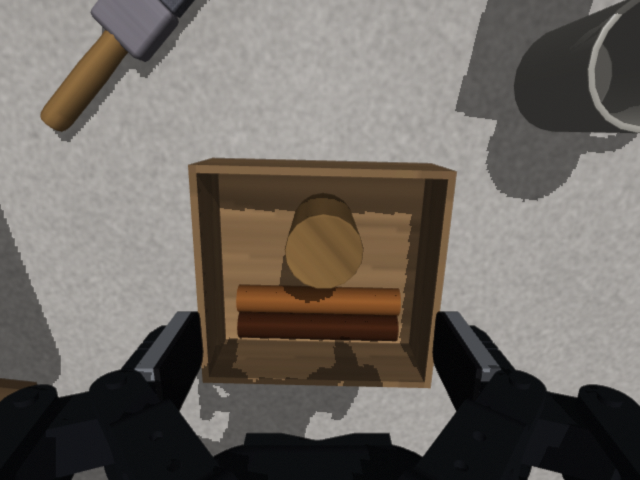

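The column stands upright on the bin floor at (323,245), clear of the rods. Next I turn and tilt for the wood block.

```bash
python3 -m creep '[[0,0,-0.12,0,0,0,0],[0,0,-0.12,0,0,0,0],[0,0,-0.12,0,0,0,0],[0,0,-0.12,0,0,0,0],[0,0,-0.12,0,0,0,0],[0,0,-0.12,0,0,0,0],[0,0,-0.12,0,0,0,0],[0,0,-0.12,0,0,0,0],[0,0,-0.12,0,0,0,0],[0,0,-0.12,0,0,0,0]]'
python3 - <<'E'
from h import *; from rig import sense
s=sense(); print(s["qpos"].round(2)); go(s,[471-60,-131+7.5,30+60],tool(np.pi-.125,.785))
E
```

```text
clock: 8.7
eef_pos: [514.0, -399.3, 357.6]
tcp_rot: [-3.139, 0.012, 2.938]
contact_force: [0.4, -0.1, 0.2]
opening: 0.996
[-0.66  0.43  1.62  0.    1.07 -2.03]
t 8.7 pos [ 514.  -399.3  357.6] rpy [-3.139  0.012  2.938] open 0.996 grasp [ 515.7 -400.1  202.6] F [ 0.4 -0.1  0.2]
turn [-0.034 -0.773 -0.073]
shift after turn (tool axes) [285.8 260.8 -62.2] shift before turn [267.8 241.  154.1] tcp target [ 302.3 -109.8  199.6]
```

```bash
python3 -m creep '[[0,-0.11,-0.01,0,0,0,0],[-0.005,-0.11,-0.01,0,0,0,0],[-0.005,-0.11,-0.01,0,0,0,0],[-0.005,-0.11,-0.01,0,0,0,0],[-0.005,-0.11,-0.01,0,0,0,0],[-0.005,-0.11,-0.01,0,0,0,0],[-0.005,-0.11,-0.01,0,0,0,0],[0,0,0,0,0,0,0]]'
python3 - <<'E'
from h import *; from rig import sense
s=sense(); print(s["qpos"].round(2)); go(s,[471,-131,120],tool(np.pi-.125,.785))
E
```

```text
clock: 9.37
eef_pos: [517.6, -398.4, 363.2]
tcp_rot: [-3.133, 0.743, 3.021]
contact_force: [-0.2, -0.3, 0.2]
opening: 0.996
[-0.76  0.35  1.86  0.98  0.5  -2.99]
t 9.3667 pos [ 517.6 -398.4  363.2] rpy [-3.133  0.743  3.021] open 0.996 grasp [ 621.5 -412.3  249.1] F [-0.2 -0.3  0.2]
turn [-0.005 -0.042  0.004]
shift after turn (tool axes) [228.2 259.5 -39.1] shift before turn [228.7 260.2 -31. ] tcp target [ 362.3 -117.3  229.6]
```

```bash
python3 -m creep '[[0,0,0,10,30,0,0],[0,0,0,15,33,0,0],[0,-0.02,0,20,33,0,0],[0,-0.02,0,24,30,-3,0],[0,0,0,24,28,-4,0],[0,0,0,24,28,-5,0],[0,0,0,24,28,-5,0],[0,0,0,24,25,-5,0],[0,0,0,24,20,-5,0],[0,0,0,0,0,0,0]]'
python3 - <<'E'
from h import *; from rig import sense,grab_frame
import cv2
s=sense(); print(s["qpos"].round(2)); go(s,[471,-131,90],tool(np.pi-.125,.785))
f=grab_frame("top"); cv2.imwrite("pics/t4.png",cv2.resize(f["color"][130:330,250:450,::-1],None,fx=3,fy=3,interpolation=2))
E
```

```text
clock: 10.2
eef_pos: [415.0, -108.8, 312.4]
tcp_rot: [-3.128, 0.681, 3.005]
contact_force: [-0.4, -0.4, -0.3]
opening: 0.998
[-0.29  0.09  2.35  1.31  0.09 -3.  ]
t 10.2 pos [ 415.  -108.8  312.4] rpy [-3.128  0.681  3.005] open 0.998 grasp [ 511.4 -124.2  192. ] F [-0.4 -0.4 -0.3]
turn [-0.022 -0.104 -0.008]
shift after turn (tool axes) [116.  -15.1  43.6] shift before turn [110.7 -14.9  55.7] tcp target [ 362.3 -117.3  199.6]
```

View pics/t4.png

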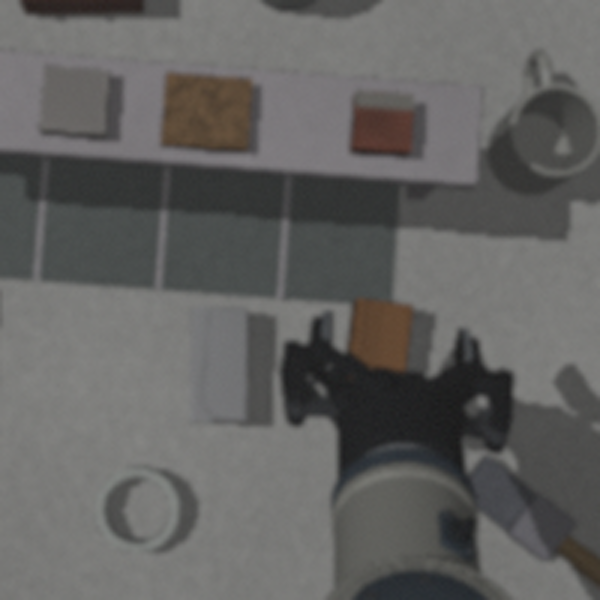

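```bash
cat > kin.py <<'E'
from h import *
from scipy.optimize import least_squares
D=[([-1.21741726,.353633797,1.63413325,0,1.15516867,-.0024],[217.62,-585.64,403.97],[-3.14025,0,.35578]),
([-.66,.43,1.62,0,1.07,-2.03],[514,-399.3,357.6],[-3.139,.012,2.938]),
([-.76,.35,1.86,.98,.5,-2.99],[517.6,-398.4,363.2],[-3.133,.743,3.021]),
([-.29,.09,2.35,1.31,.09,-3.0],[415,-108.8,312.4],[-3.128,.681,3.005])]
def fk(q,p):
    a1,d1,L2,e,L3,d6=p
    Rz=lambda a:Ro.from_rotvec([0,0,a]); Ry=lambda a:Ro.from_rotvec([0,a,0])
    R=Rz(q[0]); x=np.array([0,0,d1])+R.apply([a1,0,0])
    R=R*Ry(q[1]); x=x+R.apply([0,0,L2])
    R=R*Ry(q[2]); x=x+R.apply([e,0,L3])   # forearm along local z
    R=R*Rz(q[3])*Ry(q[4]); x=x+R.apply([0,0,d6])
    R=R*Rz(q[5])
    return x,R
def fit(D=D):
    f=lambda p: np.concatenate([fk(q,p)[0]-x for q,x,_ in D])
    s=least_squares(f,[0,350,400,0,400,90]); return s.x,s.fun
E
python3 - <<'E'
from kin import *
p,res=fit(); print(p.round(1),res.round(1))
for q,x,o in D:
    print(fk(q,p)[1].as_euler('xyz').round(3),o)
E
```

```text
[ -4.9 296.1 574.9  62.6 498.2 173.4] [-1.6  0.1 -0.9  0.9 -0.3  2.5  0.6  1.2 -2.4  0.3  0.6  0.9]
[ 3.142e+00 -1.000e-03  1.927e+00] [-3.14025, 0, 0.35578]
[-3.122 -0.01  -1.772] [-3.139, 0.012, 2.938]
[-2.401 -0.004 -1.695] [-3.133, 0.743, 3.021]
[-2.459 -0.008 -1.713] [-3.128, 0.681, 3.005]
```

```bash
cat >> kin.py <<'E'
P=fit()[0]
lo=np.array([-2.63,-.92,.06,-1.3,0,-3.02]); hi=np.array([2.63,2.1,2.66,4.44,2.69,3.02])
def ik(grasp,R,seeds=None,ext=155.):
    t=np.array(grasp)-ext*R.apply([0,0,1]); out=[]
    for q4 in (-.5,.0,.5,3.14,2.6):
      for q6 in (-1.6,1.6,0):
        def f(q):
            x,r=fk(q,P); r=r*Ro.from_rotvec([0,0,np.pi/2]); return np.concatenate([(x-t)/100,(r.inv()*R).as_rotvec()])
        s=least_squares(f,np.clip([np.arctan2(t[1],t[0]),.4,1.9,q4,.5,q6],lo+.01,hi-.01),bounds=(lo,hi))
        if np.abs(s.fun).max()<1e-3 and not any(np.abs(o-s.x).max()<.02 for o in out): out.append(s.x)
    return [o.round(2).tolist() for o in out]
E
python3 - <<'E'
from kin import *
h=-.08; u=np.array([np.cos(h),np.sin(h),0])
for n,c,yw in [("wood",[505,-135,30],-.125),("right",[681.7,-72.7,30],h),("marble",[501,-10,30],-.01),("mid",[689.7,27,30],h),("conc",[526,215.5,30],-.03),("left",[697.7,126.7,30],h)]:
    uu=np.array([np.cos(yw),np.sin(yw),0])
    for tilt in (0,.25,.45,.6,.75):
        for bx in (-32,-100):
            if bx==-100 and n not in("right","mid","left"): continue
            print(n,tilt,bx,ik(np.array(c)+bx*uu,tool(np.pi+yw,tilt)))
E
```

```text
wood 0 -32 [[-0.27, 0.48, 2.06, -0.0, 0.6, -1.72]]
wood 0.25 -32 [[-0.3, 0.43, 2.23, 0.18, 0.24, -1.91]]
wood 0.45 -32 [[-0.33, 0.44, 2.36, 2.4, 0.13, 2.12]]
wood 0.6 -32 [[-0.36, 0.5, 2.44, 2.8, 0.4, 1.69]]
wood 0.75 -32 [[-0.39, 0.6, 2.51, 2.87, 0.72, 1.58]]
right 0 -32 [[-0.11, 0.65, 1.7, 0.0, 0.79, -1.6]]
right 0 -100 [[-0.11, 0.58, 1.86, -0.0, 0.71, -1.6]]
right 0.25 -32 [[-0.11, 0.58, 1.89, 0.02, 0.42, -1.62]]
right 0.25 -100 [[-0.12, 0.51, 2.03, 0.03, 0.34, -1.63]]
right 0.45 -32 [[-0.12, 0.56, 2.02, 0.15, 0.11, -1.75]]
right 0.45 -100 [[-0.12, 0.51, 2.17, 0.79, 0.02, -2.39]]
right 0.6 -32 [[-0.12, 0.58, 2.12, 3.0, 0.15, 1.68]]
right 0.6 -100 [[-0.12, 0.54, 2.26, 3.04, 0.25, 1.63]]
right 0.75 -32 [[-0.12, 0.62, 2.19, 3.07, 0.43, 1.6]]
right 0.75 -100 [[-0.13, 0.6, 2.33, 3.08, 0.54, 1.59]]
marble 0 -32 [[-0.02, 0.46, 2.11, -0.0, 0.57, -1.58]]
marble 0.25 -32 [[-0.02, 0.41, 2.27, 0.02, 0.21, -1.6]]
marble 0.45 -32 [[-0.03, 0.43, 2.4, 3.09, 0.14, 1.6]]
marble 0.6 -32 [[-0.03, 0.49, 2.49, 3.12, 0.44, 1.58]]
marble 0.75 -32 [[-0.03, 0.61, 2.56, 3.12, 0.79, 1.57]]
mid 0 -32 [[0.04, 
[... 560 characters left out ...]
5 -32 [[0.49, 0.48, 2.11, -0.36, 0.35, -0.72]]
conc 0.45 -32 []
conc 0.6 -32 [[0.62, 0.52, 2.3, 4.26, 0.39, 1.05]]
conc 0.75 -32 [[0.69, 0.6, 2.36, 4.03, 0.62, 1.36]]
left 0 -32 [[0.19, 0.68, 1.64, -0.0, 0.82, -1.3]]
left 0 -100 [[0.22, 0.61, 1.79, -0.0, 0.74, -1.27]]
left 0.25 -32 [[0.23, 0.61, 1.82, -0.17, 0.47, -1.12]]
left 0.25 -100 [[0.27, 0.55, 1.97, -0.22, 0.4, -1.03]]
left 0.45 -32 [[0.26, 0.59, 1.96, -0.73, 0.22, -0.54]]
left 0.45 -100 [[0.31, 0.54, 2.09, -1.07, 0.19, -0.16]]
left 0.6 -32 [[0.29, 0.6, 2.04, 4.37, 0.22, 0.66]]
left 0.6 -100 [[0.35, 0.56, 2.18, 4.15, 0.28, 0.94]]
left 0.75 -32 [[0.32, 0.64, 2.12, 3.85, 0.42, 1.21]]
left 0.75 -100 [[0.39, 0.61, 2.25, 3.82, 0.51, 1.31]]
```

The top view shows the open gripper above the wood block with the mat lines clear. The fitted kinematics put a 45° tilt here at the wrist singularity (q5 near 0). So I'll slide each block gripped at about 0.25 rad tilt up to the shelf, then finish with a two-finger push at about 0.45 rad.

```bash
python3 -m creep '[[0,0.1,0,0,0,0,0],[0,0.1,0,0,0,0,0],[0,0.1,0,0,0,0,0],[0,0.1,0,0,0,0,0],[0,0.05,0,0,0,0,0],[0,0,0,0,0,0,0]]'
python3 - <<'E'
from h import *; from rig import sense
s=sense(); print(s["qpos"].round(2)); go(s,[473,-131,110],tool(np.pi-.125,.25))
E
```

```text
clock: 10.75
eef_pos: [425.8, -107.6, 317.6]
tcp_rot: [3.121, 0.526, 3.011]
contact_force: [0.8, 0.3, 0.8]
opening: 0.998
[-0.29  0.09  2.28  0.38  0.27 -2.08]
t 10.75 pos [ 425.8 -107.6  317.6] rpy [3.121 0.526 3.011] open 0.998 grasp [ 503.3 -114.5  183.5] F [0.8 0.3 0.8]
turn [ 0.018  0.276 -0.002]
shift after turn (tool axes) [  3.2 -17.4  58.5] shift before turn [ 18.9 -18.4  55.1] tcp target [ 435.  -126.2  260.2]
```

```bash
python3 -m creep '[[0.006,0.09,0,0,-8,0,0],[0.006,0.09,0,0,-6,0,0],[0.006,0.09,0,0,-3,0,0],[0,0,0,0,0,20,0],[0,0,0,0,0,20,0],[0,0,0,0,0,10,0],[0,0,0,0,0,0,0]]'
python3 - <<'E'
from h import *; from rig import sense
s=sense(); print(s["qpos"].round(2)); go(s,[473,-131,30],tool(np.pi-.125,.25))
E
```

```text
clock: 11.33
eef_pos: [442.6, -131.6, 271.3]
tcp_rot: [-3.14, 0.259, 3.013]
contact_force: [0.9, 0.8, -0.2]
opening: 1.003
[-0.31  0.24  2.18  0.1   0.47 -1.83]
t 11.3333 pos [ 442.6 -131.6  271.3] rpy [-3.14   0.259  3.013] open 1.003 grasp [ 482.  -136.9  121.5] F [ 0.9  0.8 -0.2]
turn [-0.002  0.009 -0.003]
shift after turn (tool axes) [30.6  4.4 86.2] shift before turn [31.4  4.4 85.9] tcp target [ 435.  -126.2  180.2]
```

```bash
python3 -m creep '[[0,0.009,0,12,2,10,0],[0,0,0,10,2,22,0],[0,0,0,6,0,22,0],[0,0,0,3,0,18,0],[0,0,0,0,0,8,0],[0,0,0,0,0,0,0]]'
python3 - <<'E'
from h import *; from rig import sense,grab_frame
import cv2
s=sense(); print(s["qpos"].round(2)); go(s,[473,-131,30],tool(np.pi-.125,.25))
f=grab_frame("wrist"); cv2.imwrite("pics/w5.png",f["color"][:,:,::-1])
f=grab_frame("top"); cv2.imwrite("pics/t5.png",cv2.resize(f["color"][130:330,250:450,::-1],None,fx=3,fy=3,interpolation=2))
E
```

```text
clock: 11.83
eef_pos: [437.9, -129.3, 186.8]
tcp_rot: [-3.139, 0.264, 3.012]
contact_force: [0.2, -0.8, -0.2]
opening: 1.0
[-0.31  0.42  2.23  0.19  0.24 -1.92]
t 11.8333 pos [ 437.9 -129.3  186.8] rpy [-3.139  0.264  3.012] open 1.0 grasp [ 477.9 -134.9   37.1] F [ 0.2 -0.8 -0.2]
turn [-0.003  0.014 -0.004]
shift after turn (tool axes) [4.8 2.7 5.6] shift before turn [4.9 2.7 5.5] tcp target [ 435.  -126.2  180.2]
```

View pics/w5.png

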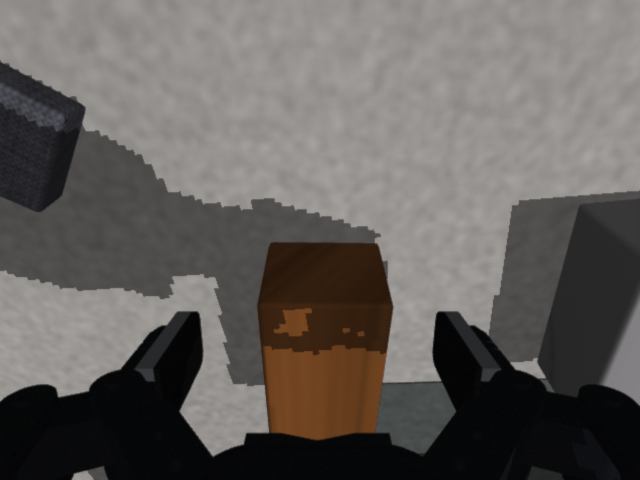

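View pics/t5.png

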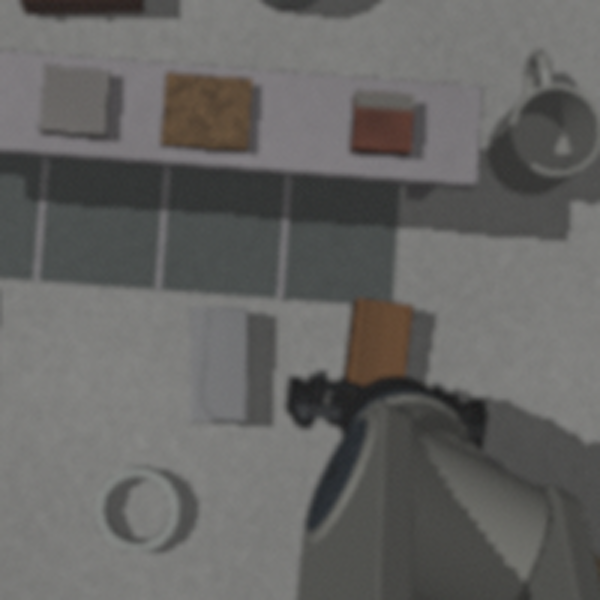

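The wrist view shows the wood block (265–390) centred between the fingers (200/435) and aligned. I'll close on it.

```bash
python3 -m creep '[[0,0.01,0,3,2,4,0],[0,0,0,0,0,0,1],[0,0,0,0,0,0,1],[0,0,0,0,0,0,1],[0,0,0,0,0,0,1],[0,0,0,0,0,0,1],[0,0,0,0,0,0,1],[0,0,0,0,0,0,1],[0,0,0,0,0,0,1]]' 40
python3 - <<'E'
from h import *; from rig import sense
s=sense(); print(s["qpos"].round(2)); go(s,None,tool(np.pi-.08,.25))
E
```

```text
clock: 12.68
eef_pos: [437.8, -127.4, 187.6]
tcp_rot: [-3.138, 0.261, 3.013]
contact_force: [0.4, -0.6, -1.2]
opening: 0.517
[-0.3   0.42  2.23  0.17  0.24 -1.91]
t 12.6833 pos [ 437.8 -127.4  187.6] rpy [-3.138  0.261  3.013] open 0.517 grasp [ 477.4 -133.    37.9] F [ 0.4 -0.6 -1.2]
turn [-0.016  0.011 -0.047]
```

```bash
python3 -m creep '[[0,0,0,-10,0,2.5,1],[0,0,0,-15,0,3.8,1],[0,0,0,-15,0,3.8,1],[0,0,-0.01,-15,0,3.8,1],[0,0,-0.01,-10,0,2.5,1],[0,0,0,0,0,0,1]]'
python3 - <<'E'
from h import *; from rig import sense
s=sense(); print(s["qpos"].round(2)); go(s,[606.9,-66.7,37.5],tool(np.pi-.08,.25))
E
```

```text
clock: 13.18
eef_pos: [509.2, -136.6, 188.2]
tcp_rot: [-3.132, 0.261, 3.034]
contact_force: [0.3, 1.0, -1.1]
opening: 0.52
[-0.28  0.48  2.08  0.11  0.32 -1.84]
t 13.1833 pos [ 509.2 -136.6  188.2] rpy [-3.132  0.261  3.034] open 0.52 grasp [ 548.8 -142.3   38.4] F [ 0.3  1.  -1.1]
turn [-0.016  0.01  -0.027]
shift after turn (tool axes) [-51.6  77.4  13.7] shift before turn [-49.4  79.   13. ] tcp target [568.7 -63.6 187.7]
```

```bash
python3 -m creep '[[-0.005,0.003,-0.009,-10,6,2.5,1],[-0.005,0.003,-0.009,-12,12,3,1],[-0.005,0.003,-0.009,-9,15,2.5,1],[0,0,0,-7,15,2,1],[0,0,0,-5,14,1.5,1],[0,0,0,-3,8,1,1],[0,0,0,0,0,0,1],[0,0,0,0,0,0,1]]'
python3 - <<'E'
from h import *; from rig import sense
s=sense(); print(s["qpos"].round(2)); go(s,[606.9,-66.7,37.5],tool(np.pi-.08,.25))
E
```

```text
clock: 13.85
eef_pos: [564.4, -69.8, 187.7]
tcp_rot: [-3.141, 0.252, 3.06]
contact_force: [0.1, -2.0, -0.5]
opening: 0.513
[-0.13  0.52  1.99  0.03  0.38 -1.64]
t 13.85 pos [564.4 -69.8 187.7] rpy [-3.141  0.252  3.06 ] open 0.513 grasp [603.  -73.2  37.6] F [ 0.1 -2.  -0.5]
turn [-0.001  0.002 -0.002]
shift after turn (tool axes) [-3.6  6.5  0.9] shift before turn [-3.6  6.5  0.9] tcp target [568.7 -63.6 187.7]
```

```bash
python3 -m creep '[[0,0,0,-2,5,0.7,1],[0,0,0,-2,3,0.3,1],[0,0,0,0,0,0,1],[0,0,0,0,0,0,1]]'
python3 - <<'E'
from h import *; from rig import sense,grab_frame
import cv2
s=sense(); print(s["qpos"].round(2)); go(s,[606.9,-66.7,37.5],tool(np.pi-.08,.25))
f=grab_frame("wrist"); cv2.imwrite("pics/w6.png",f["color"][:,:,::-1]); np.savez("w6.npz",mtx=f["mtx"],T=f["T"])
f=grab_frame("top"); cv2.imwrite("pics/t6.png",cv2.resize(f["color"][130:330,250:450,::-1],None,fx=3,fy=3,interpolation=2))
f=grab_frame("side"); cv2.imwrite("pics/s6.png",cv2.resize(f["color"][140:340,190:390,::-1],None,fx=3,fy=3,interpolation=2))
E
```

```text
clock: 14.18
eef_pos: [568.4, -62.9, 187.8]
tcp_rot: [-3.141, 0.251, 3.058]
contact_force: [0.7, 0.8, 0.7]
opening: 0.522
[-0.11  0.53  1.98  0.02  0.38 -1.62]
t 14.1833 pos [568.4 -62.9 187.8] rpy [-3.141  0.251  3.058] open 0.522 grasp [606.8 -66.3  37.6] F [0.7 0.8 0.7]
turn [-0.002  0.001 -0.003]
shift after turn (tool axes) [-0.3 -0.7  0.2] shift before turn [-0.3 -0.7  0.2] tcp target [568.7 -63.6 187.7]
```

View pics/t6.png

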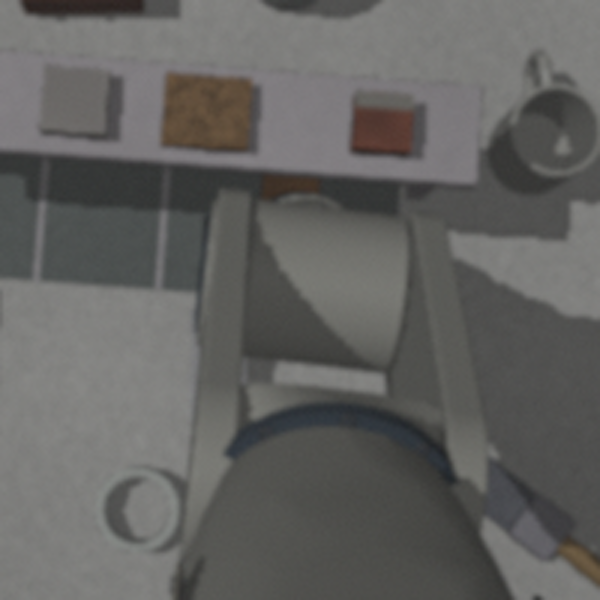

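View pics/s6.png

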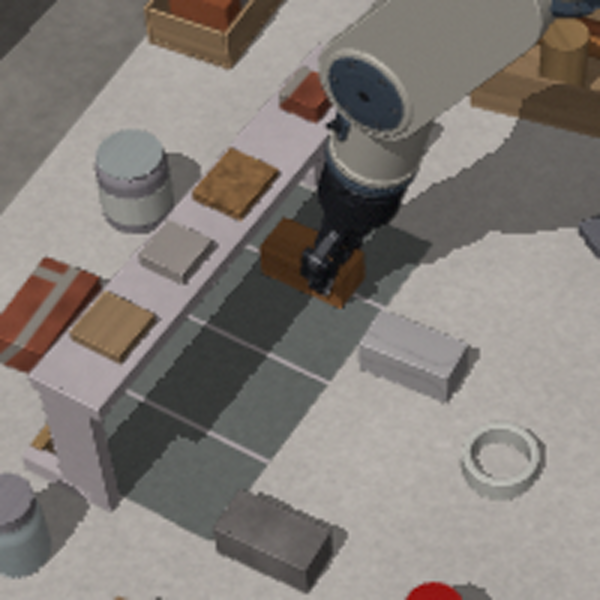

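The side view shows the gripper clear of the shelf and the wood block lying along its line. Next I release, back off, tilt further, half close the fingers and push.

```bash
python3 -m creep '[[0,0,0,0,0,0,0],[0,0,0,0,0,0,0],[0,0,0,0,0,0,0],[0,0,0,0,0,0,0],[0,0,0,0,0,-15,0],[0,0,0,5,0,-30,0],[0,0,0,20,0,-20,0.6],[0,-0.08,0,20,0,0,0.6],[0,-0.07,0,10,0,0,0.6],[0,0,0,0,0,0,0.6]]'
python3 - <<'E'
from h import *; from rig import sense,grab_frame
import cv2
s=sense(); print(s["qpos"].round(2)); go(s,[557.1,-62.7,27],tool(np.pi-.08,.4))
f=grab_frame("wrist"); cv2.imwrite("pics/w7.png",f["color"][:,:,::-1]); np.savez("w7.npz",mtx=f["mtx"],T=f["T"])
E
```

```text
clock: 15.17
eef_pos: [496.9, -57.7, 237.9]
tcp_rot: [-3.14, 0.404, 3.057]
contact_force: [0.0, 0.3, -0.1]
opening: 0.455
[-0.12  0.34  2.17  0.06  0.22 -1.67]
t 15.1667 pos [496.9 -57.7 237.9] rpy [-3.14   0.404  3.057] open 0.455 grasp [557.6 -63.   95.4] F [ 0.   0.3 -0.1]
turn [-0.003  0.004 -0.004]
shift after turn (tool axes) [26.5 -0.2 62.8] shift before turn [26.8 -0.1 62.7] tcp target [496.9 -57.9 169.8]
```

View pics/w7.png

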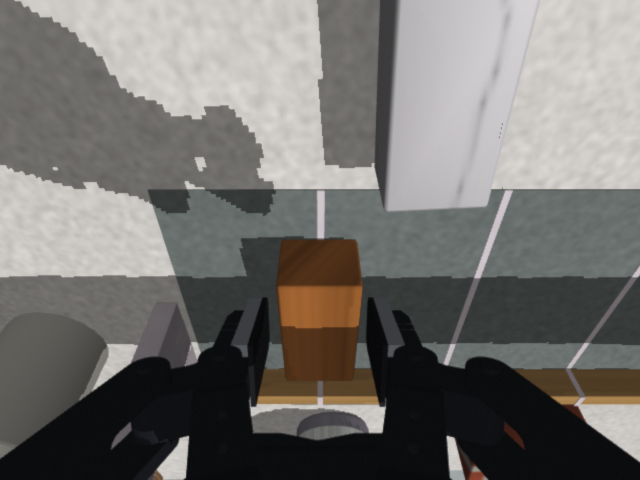

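The wrist view shows the wood block square and centred on its line. The near-bottom edge is at (320,239), the line is at column 320, and the wooden stop is at row 385.

```bash
python3 - <<'E'
from h import *
f=dict(np.load("w7.npz")); o=np.array([689.7,27]);h=-.08
def st(p,z):
    d=back(f,p,z)-o; return np.round([np.cos(h)*d[0]+np.sin(h)*d[1],-np.sin(h)*d[0]+np.cos(h)*d[1]],1)
for p,z in [((282,239),0),((357,239),0),((278,288),40),((361,288),40),((284,380),40),((355,380),40),((320,190),0),((321,368),0),((508,190),0),((446,360),0),((322,402),25),((490,208),40),((387,210),40)]: print(p,z,st(p,z))
E
python3 -m creep '[[0,0,0,15,0,25,0.75],[0,0,0,12,0,22,0.75],[0,0,0,0,0,13,0.75],[0,0,0,0,0,0,0.75]]'
python3 - <<'E'
from h import *; from rig import sense
s=sense(); print(s["qpos"].round(2)); go(s,[557.1,-62.7,27],tool(np.pi-.08,.4))
E
```

```text
(282, 239) 0 [ -92.2 -121.8]
(357, 239) 0 [-92.  -77.7]
(278, 288) 40 [ -92.7 -121.1]
(361, 288) 40 [-92.5 -78.7]
(284, 380) 40 [  -6.1 -123.2]
(355, 380) 40 [ -5.9 -76.9]
(320, 190) 0 [-126.   -99.4]
(321, 368) 0 [ 43.2 -98.8]
(508, 190) 0 [-125.5    0.9]
(446, 360) 0 [32.3  0. ]
(322, 402) 25 [ 50.5 -98.1]
(490, 208) 40 [-142.   -26.5]
(387, 210) 40 [-141.1  -70.7]
clock: 15.55
eef_pos: [501.7, -58.1, 172.4]
tcp_rot: [-3.141, 0.401, 3.057]
contact_force: [1.1, 0.7, -0.1]
opening: 0.249
[-0.12  0.49  2.18  0.21  0.07 -1.82]
t 15.55 pos [501.7 -58.1 172.4] rpy [-3.141  0.401  3.057] open 0.249 grasp [562.1 -63.3  29.8] F [ 1.1  0.7 -0.1]
turn [-0.002  0.001 -0.004]
shift after turn (tool axes) [ 5.5 -0.1  0.6] shift before turn [ 5.5 -0.1  0.6] tcp target [496.9 -57.9 169.8]
```

```bash
python3 -m creep '[[0,0,0,-5,0,2,0.75],[0,0,0,-7,0,3,0.75],[0,0,0,-8,0,3.4,0.75],[0,0,0,-8,0,3.4,0.75],[0,0,0,-7,0,3,0.75],[0,0,0,0,0,0,0.75]]'
python3 - <<'E'
from h import *; from rig import sense
s=sense(); print(s["qpos"].round(2)); e=np.array([681.7,-72.7])-62.7*np.array([np.cos(.08),-np.sin(.08)]); go(s,[*e,27],tool(np.pi-.08,.4))
E
```

```text
clock: 16.05
eef_pos: [546.6, -61.9, 174.3]
tcp_rot: [3.141, 0.398, 3.057]
contact_force: [-0.4, 0.2, 0.5]
opening: 0.248
[-0.12  0.52  2.09  0.11  0.14 -1.71]
t 16.05 pos [546.6 -61.9 174.3] rpy [3.141 0.398 3.057] open 0.248 grasp [606.4 -66.9  31.4] F [-0.4  0.2  0.5]
turn [-0.001 -0.002 -0.004]
shift after turn (tool axes) [-9.7  0.   9. ] shift before turn [-9.7  0.1  9. ] tcp target [559.  -62.9 169.8]
```

```bash
python3 -m creep '[[0,0,0,-5,0,3,0.75],[0,0,0,-4,0,2,0.75],[0,0,0,-3,0,2,0.75],[0,0,0,0,0,0,0.75]]'
python3 -m creep '[[0,0,0,-3,0,1.2,0.75],[0,0,0,0,0,0,0.75]]'
python3 - <<'E'
from h import *; from rig import sense,grab_frame
import cv2
s=sense(); print(s["qpos"].round(2)); e=np.array([681.7,-72.7])-62.7*np.array([np.cos(.08),-np.sin(.08)]); go(s,[*e,27],tool(np.pi-.08,.4))
f=grab_frame("wrist"); cv2.imwrite("pics/w8.png",f["color"][:,:,::-1]); np.savez("w8.npz",mtx=f["mtx"],T=f["T"])
E
```

```text
clock: 16.38
eef_pos: [559.4, -62.9, 172.4]
tcp_rot: [3.14, 0.391, 3.057]
contact_force: [0.1, 0.5, -0.0]
opening: 0.247
clock: 16.55
eef_pos: [560.4, -62.9, 171.6]
tcp_rot: [3.14, 0.384, 3.057]
contact_force: [-0.5, 0.3, 0.3]
opening: 0.251
[-0.12  0.54  2.05  0.09  0.17 -1.69]
t 16.55 pos [560.4 -62.9 171.6] rpy [3.14  0.384 3.057] open 0.251 grasp [618.3 -67.6  27.9] F [-0.5  0.3  0.3]
turn [-0.    -0.016 -0.004]
shift after turn (tool axes) [ 2.  -0.1  1.2] shift before turn [ 2.  -0.1  1.2] tcp target [559.  -62.9 169.8]
```

View pics/w8.png

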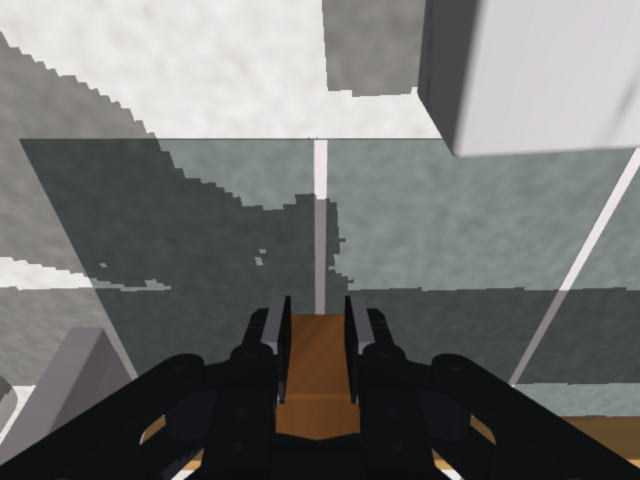

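```bash
cat >> h.py <<'E'
def st(f,p,z,o=(689.7,27.),h=-.08):
    d=back(f,p,z)-np.array(o); return np.round([np.cos(h)*d[0]+np.sin(h)*d[1],-np.sin(h)*d[0]+np.cos(h)*d[1]],1)
E
python3 - <<'E'
from h import *
f=dict(np.load("w8.npz"))
for p,z in [((317,314),0),((320,138),0),((318,393),40)]: print(p,z,st(f,p,z))
E
```

```text
(317, 314) 0 [ -45.3 -100.6]
(320, 138) 0 [-126.5  -99.3]
(318, 393) 40 [ -49.9 -100.3]
```

```bash
python3 -m creep '[[0,-0.01,0,-4,0,1.6,0.75],[0,0,0,0,0,0,0.75]]'
python3 -m creep '[[0,-0.01,0,-4,0,1.6,0.75],[0,0,0,0,0,0,0.75]]'
```

```text
clock: 16.77
eef_pos: [560.2, -62.8, 169.9]
tcp_rot: [3.139, 0.382, 3.057]
contact_force: [-0.1, -0.4, -0.1]
opening: 0.25
clock: 16.93
eef_pos: [560.6, -62.8, 168.3]
tcp_rot: [3.138, 0.382, 3.057]
contact_force: [0.4, -0.4, 0.8]
opening: 0.249
```

```bash
python3 -m creep '[[0,0,0,-5,0,0,0.75]]'; python3 -m creep '[[0,0,0,-6,0,1.5,0.75]]'
```

```text
clock: 17.02
eef_pos: [562.7, -62.8, 168.7]
tcp_rot: [3.137, 0.375, 3.056]
contact_force: [-19.6, -0.8, 5.0]
opening: 0.251
clock: 17.1
eef_pos: [564.8, -63.0, 167.9]
tcp_rot: [3.137, 0.363, 3.056]
contact_force: [-32.6, 0.3, 19.2]
opening: 0.248
```

```bash
python3 -m creep '[[0,0,0,12,0,-5,0.75],[0,0,0,20,0,-9,0.75],[0,0,0,25,0,-15,0.5],[0,0,0,25,0,-25,0],[0,0,0,10,0,-30,0],[0,0,0,0,0,-30,0],[0,0,0,0,0,0,0]]'
python3 - <<'E'
from h import *; from rig import sense,grab_frame
import cv2
s=sense(); print(s["qpos"].round(2)); go(s,[472,-9.5,110],tool(np.pi-.01,.25))
f=grab_frame("wrist"); cv2.imwrite("pics/w9.png",f["color"][:,:,::-1]); np.savez("w9.npz",mtx=f["mtx"],T=f["T"])
E
```

```text
clock: 17.68
eef_pos: [440.0, -53.2, 243.8]
tcp_rot: [3.138, 0.375, 3.056]
contact_force: [1.7, -0.7, 0.1]
opening: 0.938
[-0.13  0.27  2.27  0.09  0.23 -1.7 ]
t 17.6833 pos [440.  -53.2 243.8] rpy [3.138 0.375 3.056] open 0.938 grasp [496.5 -57.5  99.5] F [ 1.7 -0.7  0.1]
turn [-0.02   0.125 -0.072]
shift after turn (tool axes) [  2.5  44.  -17.6] shift before turn [  3.4  43.5 -18.8] tcp target [433.7  -9.1 260.2]
```

View pics/w9.png

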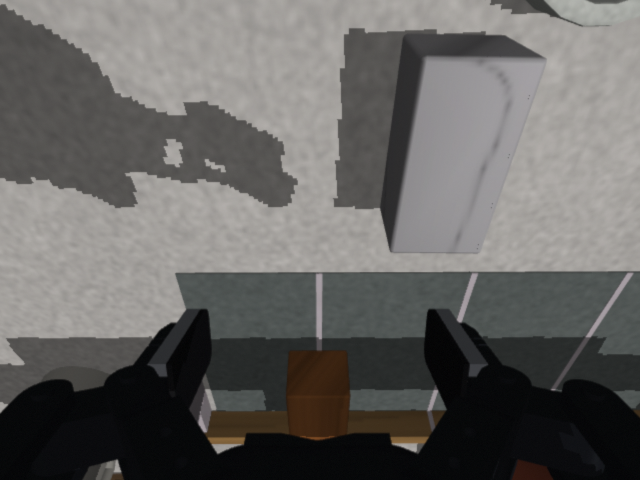

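The wood block now sits against the stop, with its near-bottom edge at row 350 and columns 288–348. The marble top corners are at (427,57), (546,59), (478,252) and (391,252).

```bash
python3 - <<'E'
from h import *
f=dict(np.load("w9.npz"))
for p,z in [((288,350),0),((348,350),0),((288,393),40),((349,393),40),((320,272),0),((475,272),0)]: print(p,z,st(f,p,z))
Q=np.array([back(f,p,40) for p in [(427,57),(546,59),(478,252),(391,252)]]); print("marble",Q.round(1).tolist(),Q.mean(0),np.arctan2(*((Q[2]+Q[3]-Q[0]-Q[1])[::-1])))
E
```

```text
(288, 350) 0 [ -45.9 -123. ]
(348, 350) 0 [-45.5 -76.9]
(288, 393) 40 [ -52.6 -120.5]
(349, 393) 40 [-52.1 -79.1]
(320, 272) 0 [-126.9  -98.4]
(475, 272) 0 [-126.1    1.2]
marble [[421.3, -13.2], [425.5, 28.2], [512.3, 19.1], [508.6, -23.0]] [466.94707548   2.75485643] -0.10798000204389964
```

```bash
python3 - <<'E'
from kin import *; from rig import sense,grab_frame
import cv2
for t in (.1,.2,.25): print(t,ik([458,4,37],tool(np.pi-.108,t)))
s=sense(); go(s,[458,4,120],tool(np.pi-.108,.2))
f=grab_frame("top"); cv2.imwrite("pics/t9.png",cv2.resize(f["color"][130:330,190:450,::-1],None,fx=3,fy=3,interpolation=2))
c=np.array(f["T"])
print("tape",back(f,(298.3,299.5),24))
E
```

```text
0.1 [[0.02, 0.41, 2.19, -0.03, 0.44, -1.42]]
0.2 [[0.03, 0.39, 2.26, -0.09, 0.29, -1.35]]
0.25 [[0.03, 0.38, 2.29, -0.16, 0.22, -1.27]]
t 17.7333 pos [440.6 -53.2 242.5] rpy [3.138 0.374 3.056] open 0.996 grasp [497.1 -57.5  98.3] F [0.2 0.4 0.2]
turn [0.01  0.174 0.022]
shift after turn (tool axes) [ 13.4  58.8 -32.7] shift before turn [  6.3  59.3 -33.8] tcp target [427.4   7.3 271.9]
tape [387.32260383  48.315419  ]
```

View pics/t9.png

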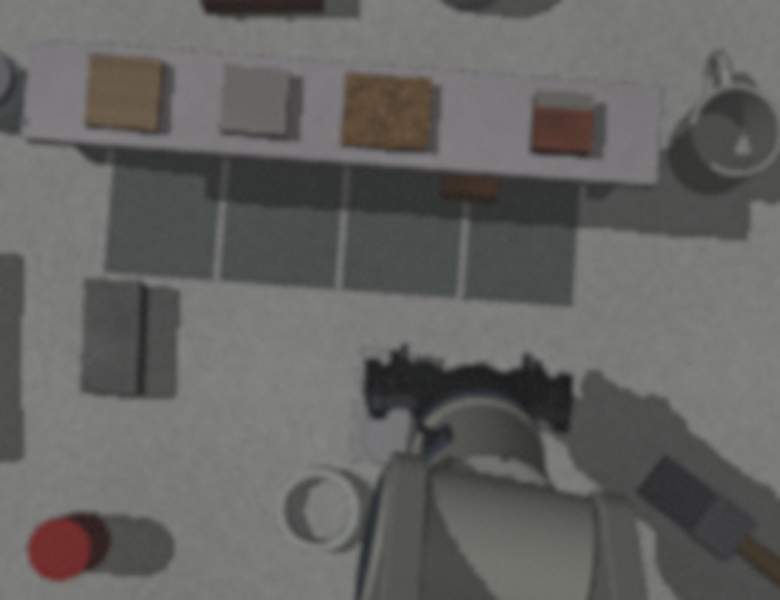

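The top view shows the tape still at about (298,299), unmoved. My retreat pushed the marble about 35 mm towards the robot. It's still usable, so I'll re-grasp it at its new place.

```bash
python3 -m creep '[[0,0.08,0.01,0,0,-20,0],[0.005,0.08,0.01,0,20,-10,0],[0.005,0.02,0,5,22,0,0],[0,0,0,5,12,0,0],[0,0,0,0,0,0,0]]'
python3 - <<'E'
from h import *; from rig import sense,grab_frame
import cv2
s=sense(); print(s["qpos"].round(2)); go(s,[458,4,37],tool(np.pi-.108,.2))
f=grab_frame("wrist"); cv2.imwrite("pics/w10.png",f["color"][:,:,::-1]); np.savez("w10.npz",mtx=f["mtx"],T=f["T"])
E
```

```text
clock: 18.2
eef_pos: [432.7, 3.3, 267.1]
tcp_rot: [-3.141, 0.192, 3.031]
contact_force: [0.1, 0.1, 0.2]
opening: 1.0
[ 0.01  0.22  2.22 -0.05  0.51 -1.41]
t 18.2 pos [432.7   3.3 267.1] rpy [-3.141  0.192  3.031] open 1.0 grasp [ 4.621e+02 -1.000e-01  1.150e+02] F [0.1 0.1 0.2]
turn [-0.001 -0.008 -0.002]
shift after turn (tool axes) [21.1  3.4 75.5] shift before turn [20.5  3.5 75.7] tcp target [427.4   7.3 188.9]
```

View pics/w10.png

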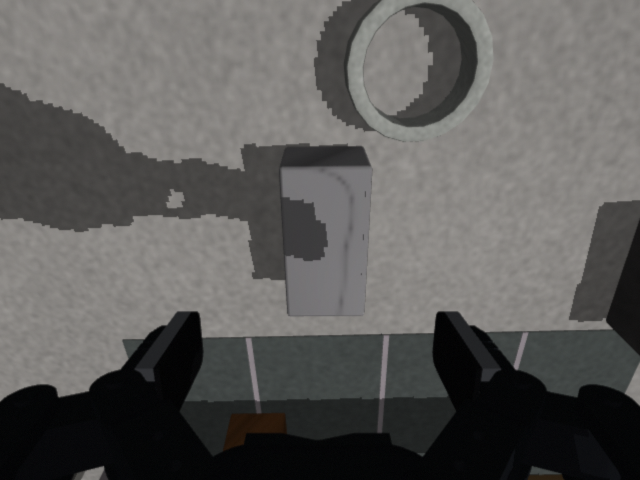

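The marble lies between the fingers, at columns 282–371 against a gripper centre of about 318. Its orientation matches, so I descend.

```bash
python3 -m creep '[[0,0,0,8,3,15,0],[0,0,0,8,1,22,0],[0,0,0,4,0,22,0],[0,0,0,0,0,15,0],[0,0,0,0,0,0,0],[0,0,0,0,0,0,0]]'
python3 - <<'E'
from h import *; from rig import sense
s=sense(); go(s,[458,4,37],tool(np.pi-.108,.2))
E
```

```text
clock: 18.75
eef_pos: [433.4, 5.4, 185.3]
tcp_rot: [3.141, 0.197, 3.034]
contact_force: [0.5, -0.5, 0.0]
opening: 0.999
t 18.75 pos [433.4   5.4 185.3] rpy [3.141 0.197 3.034] open 0.999 grasp [463.6   2.2  33.3] F [ 0.5 -0.5  0. ]
turn [ 0.001 -0.003  0.   ]
shift after turn (tool axes) [ 5.3  1.3 -4.8] shift before turn [ 5.4  1.3 -4.8] tcp target [427.4   7.3 188.9]
```

```bash
python3 -m creep '[[0,0,0,0,0,-2,1],[0,0,0,0,0,0,1],[0,0,0,0,0,0,1],[0,0,0,0,0,0,1],[0,0,0,0,0,0,1],[0,0,0,0,0,0,1],[0,0,0,0,0,0,1],[0,0,0,0,0,0,1]]' 45
python3 -m creep '[[0,0,0,-8,1,1.6,1],[0,0,-0.01,-14,3,2.8,1],[0,0,-0.01,-15,4,3,1],[0,0,-0.01,-15,4,3,1],[0,0,0,-15,4,3,1],[0,0,0,-15,4,3,1],[0,0,0,-12,3,2.4,1],[0,0,0,-8,2,1.6,1],[0,0,0,0,0,0,1]]'
python3 - <<'E'
from h import *; from rig import sense
s=sense(); print(s["qpos"].round(2)); go(s,[608,33.6,34.5],tool(np.pi-.08,.2))
E
```

```text
clock: 19.42
eef_pos: [433.5, 4.4, 190.1]
tcp_rot: [3.141, 0.2, 3.033]
contact_force: [0.7, 0.7, -5.0]
opening: 0.521
clock: 20.17
eef_pos: [539.7, 19.8, 190.6]
tcp_rot: [-3.132, 0.182, 3.065]
contact_force: [1.1, -0.3, -4.4]
opening: 0.518
[ 0.04  0.5   2.03 -0.07  0.44 -1.39]
t 20.1667 pos [539.7  19.8 190.6] rpy [-3.132  0.182  3.065] open 0.518 grasp [567.6  16.3  38.1] F [ 1.1 -0.3 -4.4]
turn [-0.009 -0.018  0.004]
shift after turn (tool axes) [-34.6  19.2  11.2] shift before turn [-34.9  19.1  10.4] tcp target [577.3  36.1 186.4]
```

```bash
python3 -m creep '[[-0.004,-0.008,0,-6,4,4,1],[-0.004,-0.008,0,-9,6,3.5,1],[0,0,0,-9,5,2.5,1],[0,0,0,-6,3,1.2,1],[0,0,0,0,0,0,1],[0,0,0,0,0,0,1]]'
python3 - <<'E'
from h import *; from rig import sense
s=sense(); print(s["qpos"].round(2)); go(s,[608,33.6,34.5],tool(np.pi-.08,.2))
E
```

```text
clock: 20.67
eef_pos: [563.7, 31.3, 188.4]
tcp_rot: [-3.131, 0.173, 3.066]
contact_force: [0.0, -0.6, -6.0]
opening: 0.512
[ 0.06  0.53  1.97 -0.07  0.48 -1.37]
t 20.6667 pos [563.7  31.3 188.4] rpy [-3.131  0.173  3.066] open 0.512 grasp [590.2  27.7  35.7] F [ 0.  -0.6 -6. ]
turn [-0.009 -0.027  0.004]
shift after turn (tool axes) [-12.5   5.9   4.5] shift before turn [-12.7   5.8   4.2] tcp target [577.3  36.1 186.4]
```

```bash
python3 -m creep '[[-0.005,-0.015,0,-7,3,3.5,1],[-0.004,-0.012,0,-5,2,3,1],[0,0,0,-2,1,2,1],[0,0,0,0,0,0,1]]'
python3 - <<'E'
from h import *; from rig import sense
s=sense(); print(s["qpos"].round(2)); go(s,[608,33.6,34.5],tool(np.pi-.08,.2))
E
```

```text
clock: 21.0
eef_pos: [571.7, 33.5, 186.3]
tcp_rot: [-3.135, 0.182, 3.066]
contact_force: [1.2, -0.7, -5.3]
opening: 0.517
[ 0.07  0.54  1.96 -0.07  0.47 -1.37]
t 21.0 pos [571.7  33.5 186.3] rpy [-3.135  0.182  3.066] open 0.517 grasp [599.7  30.4  33.8] F [ 1.2 -0.7 -5.3]
turn [-0.006 -0.018  0.005]
shift after turn (tool axes) [-5.3  3.   0.9] shift before turn [-5.3  2.9  0.8] tcp target [577.3  36.1 186.4]
```

```bash
python3 -m creep '[[-0.003,-0.01,0.004,-2,3,2,1],[0,0,0,0,2,1.5,1],[0,0,0,0,0,0,1],[0,0,0,0,0,0,1]]'
python3 - <<'E'
from h import *; from rig import sense
s=sense(); print(s["qpos"].round(2)); go(s,[608,33.6,34.5],tool(np.pi-.08,.2))
p=np.array(s["eef_pos"])+155*Ro.from_euler('xyz',s["tcp_rot"]).apply([0,0,1]); d=p[:2]-[689.7,27]; print("stand",np.cos(.08)*d[0]-np.sin(.08)*d[1],np.sin(.08)*d[0]+np.cos(.08)*d[1])
E
```

```text
clock: 21.33
eef_pos: [574.0, 36.1, 185.3]
tcp_rot: [-3.135, 0.194, 3.063]
contact_force: [0.0, 1.1, -4.0]
opening: 0.516
[ 0.07  0.54  1.96 -0.08  0.46 -1.35]
t 21.3333 pos [574.   36.1 185.3] rpy [-3.135  0.194  3.063] open 0.516 grasp [603.7  32.7  33.2] F [ 0.   1.1 -4. ]
turn [-0.006 -0.006  0.001]
shift after turn (tool axes) [-3.4  0.3 -0.4] shift before turn [-3.4  0.3 -0.4] tcp target [577.3  36.1 186.4]
stand -86.1950495239497 -1.1521146490895546
```

```bash
python3 -m creep '[[0,0,0,0,0,2,1],[0,0,0,0,0,2,1],[0,0,0,0,0,1,1]]'
python3 -m creep '[[0,0,0,0,0,0,0],[0,0,0,0,0,0,0],[0,0,0,0,0,0,0],[0,0,0,0,0,0,0],[0,0,0,0,0,-20,0],[0,0,0,8,0,-30,0],[0,-0.05,0,25,0,-25,0],[0,-0.08,0,35,0,-5,0.75],[0,-0.07,0,25,0,0,0.75],[0,0,0,0,0,0,0.75]]'
python3 - <<'E'
from h import *; from rig import sense,grab_frame
import cv2
s=sense(); print(s["qpos"].round(2)); go(s,[557.1,-62.7,27],tool(np.pi-.08,.4))
f=grab_frame("wrist"); cv2.imwrite("pics/w11.png",f["color"][:,:,::-1]); np.savez("w11.npz",mtx=f["mtx"],T=f["T"])
E
```

```text
clock: 21.58
eef_pos: [574.2, 36.1, 185.2]
tcp_rot: [-3.135, 0.193, 3.062]
contact_force: [-5.4, -2.6, 6.9]
opening: 0.516
clock: 22.42
eef_pos: [470.9, 46.8, 240.7]
tcp_rot: [-3.141, 0.406, 3.062]
contact_force: [-0.2, -1.3, -1.9]
opening: 0.605
[ 0.13  0.31  2.22 -0.37  0.23 -1.02]
t 22.4167 pos [470.9  46.8 240.7] rpy [-3.141  0.406  3.062] open 0.605 grasp [532.   41.8  98.3] F [-0.2 -1.3 -1.9]
turn [-0.001  0.006  0.   ]
shift after turn (tool axes) [  -3.9 -102.3   78.7] shift before turn [  -3.4 -102.2   78.8] tcp target [496.9 -57.9 169.8]
```

View pics/w11.png

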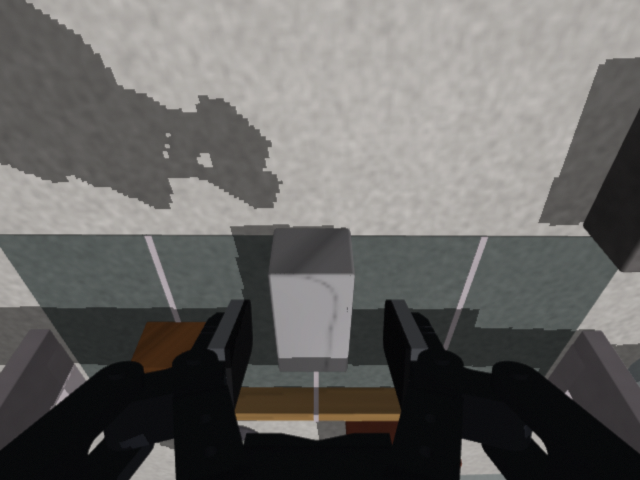

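The marble is square on the mid line, with near-bottom edge (274–350, 228) and top corners (270,274), (354,274), (348,371) and (278,371).

```bash
python3 - <<'E'
from h import *; from rig import sense
f=dict(np.load("w11.npz"))
for p,z in [((275,228),0),((350,228),0),((270,274),40),((354,274),40),((348,371),40),((278,371),40),((149,236),0),((485,237),0),((316,380),0)]: print(p,z,st(f,p,z))
s=sense(); e=np.array([689.7,27])-155*np.array([np.cos(.08),-np.sin(.08)]); go(s,[*e,28],tool(np.pi-.08,.4))
E
```

```text
(275, 228) 0 [-131.6  -23.1]
(350, 228) 0 [-131.6   20.8]
(270, 274) 40 [-133.5  -22.2]
(354, 274) 40 [-133.5   20.2]
(348, 371) 40 [-45.2  21.5]
(278, 371) 40 [-45.2 -23.9]
(149, 236) 0 [-125.6  -98.6]
(485, 237) 0 [-124.8  101.6]
(316, 380) 0 [33.1  0.4]
t 22.4667 pos [473.1  47.  241.5] rpy [-3.14   0.405  3.063] open 0.516 grasp [534.  42.  99.] F [ 0.6 -0.5  0.2]
turn [-0.001  0.005  0.001]
shift after turn (tool axes) [25.6 -2.6 65.9] shift before turn [25.9 -2.5 65.8] tcp target [475.   44.2 170.8]
```

```bash
python3 -m creep '[[0,0,0,12,-1,22,0.75],[0,0,0,10,-1,22,0.75],[0,0,0,4,0,16,0.75],[0,0,0,0,0,3,0.75],[0,0,0,0,0,0,0.75]]'
python3 - <<'E'
from h import *; from rig import sense
s=sense(); print(s["qpos"].round(2)); e=np.array([689.7,27])-63*np.array([np.cos(.08),-np.sin(.08)]); go(s,[*e,29],tool(np.pi-.08,.4))
E
```

```text
clock: 22.88
eef_pos: [480.7, 44.7, 182.3]
tcp_rot: [-3.135, 0.409, 3.064]
contact_force: [-6.1, 0.5, 4.8]
opening: 0.247
[ 0.12  0.45  2.23 -0.92  0.11 -0.47]
t 22.8833 pos [480.7  44.7 182.3] rpy [-3.135  0.409  3.064] open 0.247 grasp [542.1  38.8  40.1] F [-6.1  0.5  4.8]
turn [-0.006  0.009  0.002]
shift after turn (tool axes) [-75.4  -0.9  43.3] shift before turn [-75.   -0.8  44. ] tcp target [566.7  36.9 171.8]
```

```bash
python3 -m creep '[[0,0,0,12,0,0,0.75],[0,0,0,5,0,8,0.75],[0,0,0,0,0,5,0.75],[0,0,0,0,0,0,0.75]]'
python3 - <<'E'
from h import *; from rig import sense
s=sense(); print(s["qpos"].round(2)); e=np.array([689.7,27])-63*np.array([np.cos(.08),-np.sin(.08)]); go(s,[*e,29],tool(np.pi-.08,.4))
E
```

```text
clock: 23.22
eef_pos: [480.0, 44.6, 166.9]
tcp_rot: [-3.134, 0.409, 3.054]
contact_force: [0.7, 0.4, 0.6]
opening: 0.249
[ 0.12  0.49  2.23 -1.28  0.09 -0.1 ]
t 23.2167 pos [480.   44.6 166.9] rpy [-3.134  0.409  3.054] open 0.249 grasp [541.4  38.1  24.7] F [0.7 0.4 0.6]
turn [-0.01   0.009 -0.007]
shift after turn (tool axes) [-82.1  -0.8  29.4] shift before turn [-81.8   0.   30.2] tcp target [566.7  36.9 171.8]
```

```bash
python3 -m creep '[[0,0.06,0,0,0,-5,0.75],[-0.005,0.06,0,0,0,-5,0.75],[0,0,0,0,0,0,0.75]]'
python3 - <<'E'
from h import *; from rig import sense
s=sense(); print(s["qpos"].round(2)); e=np.array([689.7,27])-63*np.array([np.cos(.08),-np.sin(.08)]); go(s,[*e,29],tool(np.pi-.08,.3))
from kin import ik
for x in (-63,-100,-150):
  for t in (.3,.35,.4,.45):
    e=np.array([689.7,27])+x*np.array([np.cos(.08),-np.sin(.08)]); print(x,t,ik([*e,28],tool(np.pi-.08,t)))
E
```

```text
clock: 23.47
eef_pos: [481.2, 42.2, 170.6]
tcp_rot: [-3.119, 0.382, 3.06]
contact_force: [0.9, -0.1, -0.1]
opening: 0.247
[ 0.12  0.48  2.22 -0.9   0.12 -0.49]
t 23.4667 pos [481.2  42.2 170.6] rpy [-3.119  0.382  3.06 ] open 0.247 grasp [538.4  34.1  26.8] F [ 0.9 -0.1 -0.1]
turn [-0.023  0.082 -0.002]
shift after turn (tool axes) [-97.7   1.5  23.5] shift before turn [-95.4   2.3  31.3] tcp target [581.2  35.7 177.1]
-63 0.3 [[0.07, 0.55, 1.98, -0.15, 0.32, -1.28]]
-63 0.35 [[0.08, 0.55, 2.01, -0.23, 0.24, -1.2]]
-63 0.4 [[0.08, 0.55, 2.04, -0.39, 0.17, -1.04]]
-63 0.45 [[0.09, 0.55, 2.08, -0.78, 0.1, -0.64]]
-100 0.3 [[0.09, 0.52, 2.06, -0.18, 0.28, -1.24]]
-100 0.35 [[0.09, 0.52, 2.09, -0.3, 0.2, -1.12]]
-100 0.4 [[0.1, 0.51, 2.12, -0.55, 0.13, -0.86]]
-100 0.45 [[0.1, 0.52, 2.15, -1.23, 0.08, -0.18]]
-150 0.3 [[0.11, 0.47, 2.16, -0.25, 0.22, -1.15]]
-150 0.35 [[0.11, 0.47, 2.19, -0.46, 0.15, -0.94]]
-150 0.4 [[0.12, 0.48, 2.22, -0.99, 0.09, -0.4]]
-150 0.45 [[0.13, 0.48, 2.25, 4.35, 0.1, 0.55]]
```

```bash
python3 -m creep '[[-0.012,0.04,0,0,0,-2,0.75],[-0.012,0.04,0,0,1,-4,0.75],[0,0,0,0,1,0,0.75],[0,0,0,0,0,0,0.75]]'
python3 - <<'E'
from h import *; from rig import sense
s=sense(); print(s["qpos"].round(2)); e=np.array([689.7,27])-90*np.array([np.cos(.08),-np.sin(.08)]); go(s,[*e,27],tool(np.pi-.08,.32))
E
```

```text
clock: 23.8
eef_pos: [482.9, 42.7, 174.8]
tcp_rot: [-3.122, 0.346, 3.067]
contact_force: [0.6, -0.7, 0.4]
opening: 0.251
[ 0.11  0.47  2.2  -0.55  0.16 -0.85]
t 23.8 pos [482.9  42.7 174.8] rpy [-3.122  0.346  3.067] open 0.251 grasp [535.1  35.8  29. ] F [ 0.6 -0.7  0.4]
turn [-0.018  0.026  0.005]
shift after turn (tool axes) [-64.9   0.9  22.2] shift before turn [-64.3   1.   23.9] tcp target [551.4  38.1 174.1]
```

```bash
python3 -m creep '[[-0.015,0.02,0,0,4,0,0.75],[-0.008,0.02,0,0,3,0,0.75],[0,0,0,0,0,0,0.75]]'
cat >> h.py <<'E'
def stg(s,o=(689.7,27.),h=-.08):
    p=np.array(s["eef_pos"])+155*Ro.from_euler('xyz',s["tcp_rot"]).apply([0,0,1]); d=p[:2]-np.array(o)
    print("grasp in stand",round(np.cos(h)*d[0]+np.sin(h)*d[1],1),round(-np.sin(h)*d[0]+np.cos(h)*d[1],1),"z",p[2].round(1),"q",s["qpos"].round(2))
E
python3 - <<'E'
from h import *; from rig import sense
s=sense(); stg(s); e=np.array([689.7,27])-90*np.array([np.cos(.08),-np.sin(.08)]); go(s,[*e,27],tool(np.pi-.08,.32))
E
```

```text
clock: 24.05
eef_pos: [484.9, 49.4, 175.3]
tcp_rot: [-3.141, 0.31, 3.073]
contact_force: [0.0, 0.5, -0.5]
opening: 0.249
grasp in stand -158.7 6.4 z 27.6 q [ 0.12  0.47  2.18 -0.31  0.19 -1.09]
t 24.05 pos [484.9  49.4 175.3] rpy [-3.141  0.31   3.073] open 0.249 grasp [532.   46.   27.6] F [ 0.   0.5 -0.5]
turn [ 0.003 -0.01   0.011]
shift after turn (tool axes) [-63.4  -6.   22.2] shift before turn [-63.6  -6.8  21.5] tcp target [551.4  38.1 174.1]
```

Overshot laterally (+6.4 mm), so I correct that before making contact.

```bash
python3 -m creep '[[0,-0.01,0.01,2,-4,0,0.75],[0,0,0,0,-3,0,0.75],[0,0,0,0,0,0,0.75]]'
python3 - <<'E'
from h import *; from rig import sense
s=sense(); stg(s); e=np.array([689.7,27])-90*np.array([np.cos(.08),-np.sin(.08)]); go(s,[*e,27],tool(np.pi-.08,.32))
E
```

```text
clock: 24.3
eef_pos: [483.4, 42.1, 174.8]
tcp_rot: [-3.14, 0.324, 3.067]
contact_force: [0.3, -1.1, 0.0]
opening: 0.248
grasp in stand -157.5 -1.4 z 27.9 q [ 0.1   0.47  2.19 -0.35  0.17 -1.05]
t 24.3 pos [483.4  42.1 174.8] rpy [-3.14   0.324  3.067] open 0.248 grasp [532.6  38.2  27.9] F [ 0.3 -1.1  0. ]
turn [0.    0.004 0.005]
shift after turn (tool axes) [-64.4   1.4  22.1] shift before turn [-64.3   1.1  22.4] tcp target [551.4  38.1 174.1]
```

```bash
python3 -m creep '[[0,0,0.003,-5,0,1.6,0.75],[0,0,0,-8,0,2.6,0.75],[0,0,0,-8,0,2.6,0.75],[0,0,0,-8,0,2.6,0.75],[0,0,0,-8,0,2.6,0.75],[0,0,0,0,0,0,0.75]]'
python3 - <<'E'
from h import *; from rig import sense,grab_frame
import cv2
s=sense(); stg(s); e=np.array([689.7,27])-90*np.array([np.cos(.08),-np.sin(.08)]); go(s,[*e,27],tool(np.pi-.08,.32))
f=grab_frame("wrist"); cv2.imwrite("pics/w12.png",f["color"][:,:,::-1]); np.savez("w12.npz",mtx=f["mtx"],T=f["T"])
E
```

```text
clock: 24.8
eef_pos: [523.3, 38.2, 174.3]
tcp_rot: [-3.136, 0.317, 3.066]
contact_force: [-0.1, 0.8, 0.4]
opening: 0.251
grasp in stand -118.4 -2.8 z 27.1 q [ 0.09  0.5   2.11 -0.26  0.22 -1.16]
t 24.8 pos [523.3  38.2 174.3] rpy [-3.136  0.317  3.066] open 0.251 grasp [571.4  33.7  27.1] F [-0.1  0.8  0.4]
turn [-0.004 -0.003  0.004]
shift after turn (tool axes) [-26.5   2.1   9. ] shift before turn [-26.5   2.1   8.9] tcp target [551.4  38.1 174.1]
```

View pics/w12.png

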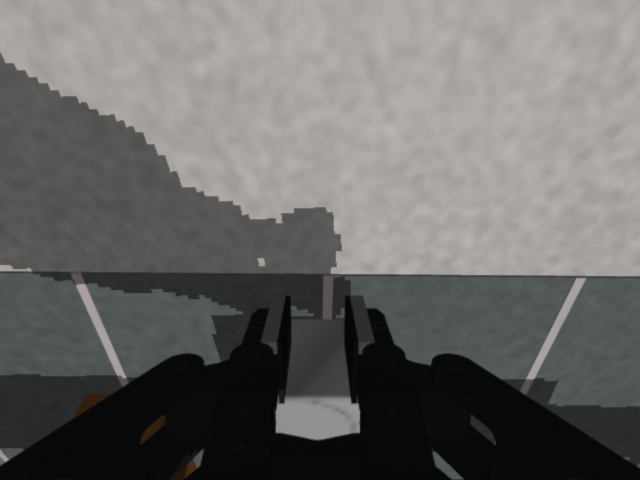

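```bash
python3 -m creep '[[0,-0.01,0.004,-6,0.5,2.2,0.75],[0,-0.01,0,-8,0.5,3,0.75],[0,-0.01,0,-8,0.5,3,0.75],[0,-0.01,0,-8,0,3,0.75],[0,-0.01,0,-6,0,2.5,0.75],[0,0,0,0,0,0,0.75]]'
python3 - <<'E'
from h import *; from rig import sense
s=sense(); stg(s); go(s)
E
```

```text
clock: 25.35
eef_pos: [560.8, 36.2, 171.3]
tcp_rot: [-3.135, 0.362, 3.062]
contact_force: [-0.5, -0.2, -0.1]
opening: 0.25
grasp in stand -74.3 -2.2 z 26.3 q [ 0.08  0.54  2.05 -0.31  0.21 -1.11]
t 25.35 pos [560.8  36.2 171.3] rpy [-3.135  0.362  3.062] open 0.25 grasp [615.5  30.7  26.3] F [-0.5 -0.2 -0.1]
turn [0. 0. 0.]
```

```bash
python3 -m creep '[[0,-0.015,0,-6,0.3,2,0.75],[0,-0.015,0,-6,0,2,0.75],[0,0,0,-4,0,1.4,0.75]]'
python3 -m creep '[[0,0,0,-5,0,1.8,0.75]]'
python3 -m creep '[[0,0,0,-6,0,1.5,0.75]]'
python3 - <<'E'
from h import *; from rig import sense
s=sense(); stg(s)
E
```

```text
clock: 25.6
eef_pos: [570.8, 34.9, 168.8]
tcp_rot: [-3.129, 0.376, 3.063]
contact_force: [-22.7, 6.0, 15.7]
opening: 0.249
clock: 25.68
eef_pos: [572.2, 34.5, 167.6]
tcp_rot: [-3.127, 0.367, 3.064]
contact_force: [-23.5, 6.2, 15.6]
opening: 0.248
clock: 25.77
eef_pos: [573.9, 34.1, 166.7]
tcp_rot: [-3.124, 0.356, 3.064]
contact_force: [-28.2, 7.8, 18.6]
opening: 0.252
grasp in stand -61.9 -4.9 z 21.5 q [ 0.08  0.56  2.02 -0.33  0.22 -1.11]
```

```bash
python3 -m creep '[[0,0,0,10,0,-6,0.75],[0,0,0,20,0,-14,0.75],[0,0,0,25,0,-25,0.75],[0,0,0,25,0,-30,0.75],[0,0,0,10,0,-25,0.75],[0,0,0,0,0,0,0.75],[0,0,0,0,0,0,0.75]]'
python3 - <<'E'
from h import *; from rig import sense,grab_frame
import cv2
s=sense(); stg(s); go(s)
f=grab_frame("wrist"); cv2.imwrite("pics/w13.png",f["color"][:,:,::-1]); np.savez("w13.npz",mtx=f["mtx"],T=f["T"])
E
```

```text
clock: 26.35
eef_pos: [450.5, 45.8, 230.3]
tcp_rot: [-3.125, 0.358, 3.065]
contact_force: [-0.1, 0.2, 0.0]
opening: 0.252
grasp in stand -185.6 -2.8 z 85.1 q [ 0.13  0.31  2.25 -0.37  0.25 -1.01]
t 26.35 pos [450.5  45.8 230.3] rpy [-3.125  0.358  3.065] open 0.252 grasp [504.5  39.1  85.1] F [-0.1  0.2  0. ]
turn [0. 0. 0.]
```

View pics/w13.png

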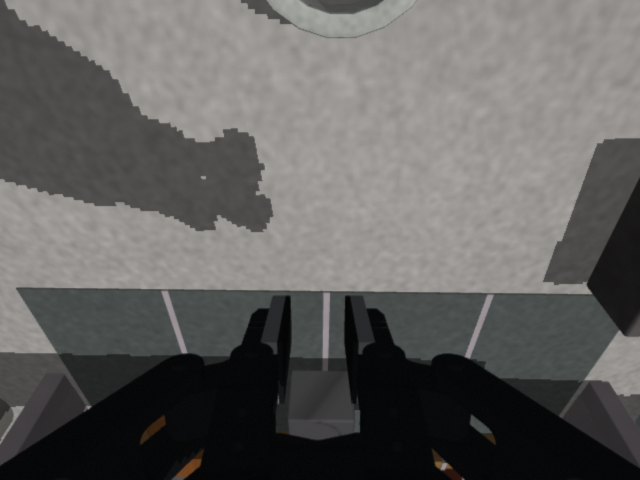

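```bash
python3 - <<'E'
from h import *; from kin import ik
from rig import sense
import cv2
f=dict(np.load("w13.npz"))
for p,z in [((321,371),0),((325,292),0),((325,371),0),((289,374),0),((353,371),0),((287,420),40),((357,421),40)]: print(p,z,st(f,p,z))
im=cv2.imread("pics/w13.png"); cv2.imwrite("pics/w13c.png",cv2.resize(im[340:450,270:370],None,fx=5,fy=5,interpolation=2))
s=sense(); go(s,[500,216.5,120],tool(np.pi-.03,.2))
for t in (.1,.2,.25): print(t,ik([500,216.5,34],tool(np.pi-.03,t)), ik([500,216.5,120],tool(np.pi-.03,t)))
E
```

```text
(321, 371) 0 [-44.2  -2.2]
(325, 292) 0 [-125.6    0. ]
(325, 371) 0 [-44.2   0.8]
(289, 374) 0 [-40.  -26.1]
(353, 371) 0 [-44.6  21.4]
(287, 420) 40 [-48.  -24.1]
(357, 421) 40 [-47.9  21.6]
t 26.4 pos [450.9  45.8 230.1] rpy [-3.125  0.358  3.065] open 0.247 grasp [504.9  39.   85. ] F [-0.1 -0.5 -0.9]
turn [-0.029  0.158 -0.046]
shift after turn (tool axes) [-21.2 172.1 -38.3] shift before turn [-19.4 171.9 -40.2] tcp target [469.2 217.4 271.9]
0.1 [[0.44, 0.5, 2.01, -0.09, 0.54, -1.03]] [[0.44, 0.36, 1.97, -0.07, 0.72, -1.06]]
0.2 [[0.47, 0.48, 2.07, -0.23, 0.42, -0.87]] [[0.47, 0.33, 2.03, -0.17, 0.61, -0.95]]
0.25 [[0.48, 0.48, 2.1, -0.35, 0.36, -0.75]] [[0.48, 0.32, 2.06, -0.23, 0.55, -0.87]]
```

View pics/w13c.png

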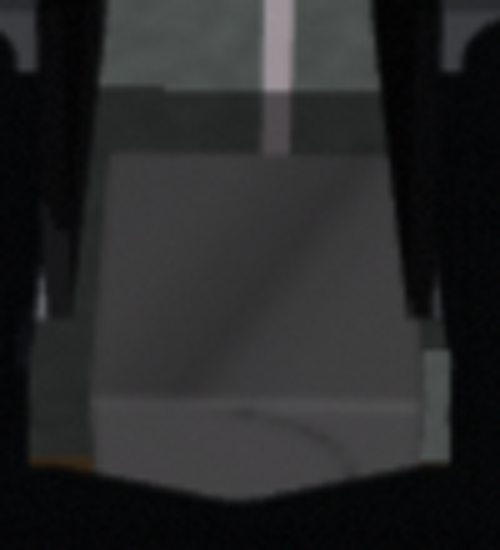

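The marble is against the stop, with its near edge at stand x of about -45, roughly 2 mm off the line and square. Concrete is next.

```bash
python3 -m creep '[[-0.01,0.06,-0.02,0,5,-30,0.3],[-0.01,0.06,-0.02,-5,25,-10,0],[-0.01,0.04,-0.01,-5,35,0,0],[0,0,0,-5,35,0,0],[0,0,0,-5,35,0,0],[0,0,0,-3,25,0,0],[0,0,0,0,0,0,0],[0,0,0,0,0,0,0]]'
python3 - <<'E'
from h import *; from rig import sense,grab_frame
import cv2
s=sense(); stg(s); go(s,[500,216.5,34],tool(np.pi-.03,.2))
f=grab_frame("wrist"); cv2.imwrite("pics/w14.png",f["color"][:,:,::-1]); np.savez("w14.npz",mtx=f["mtx"],T=f["T"])
E
```

```text
clock: 27.07
eef_pos: [476.0, 215.2, 269.9]
tcp_rot: [3.139, 0.198, 3.114]
contact_force: [-0.4, -1.4, 0.2]
opening: 1.003
grasp in stand -197.6 172.5 z 118.0 q [ 0.45  0.34  2.03 -0.16  0.6  -0.97]
t 27.0667 pos [476.  215.2 269.9] rpy [3.139 0.198 3.114] open 1.003 grasp [506.6 214.8 118. ] F [-0.4 -1.4  0.2]
turn [ 0.003 -0.002  0.002]
shift after turn (tool axes) [23.4  2.  81. ] shift before turn [23.3  1.8 81. ] tcp target [469.2 217.4 185.9]
```

View pics/w14.png

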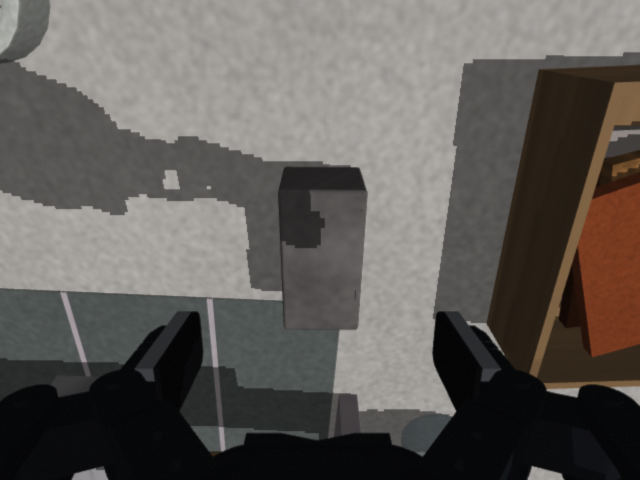

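Concrete is centred between the fingers (columns 280–365) and aligned, and the flat bin wall is well clear at about column 490. Descending.

```bash
python3 -m creep '[[0,0,0,10,1,16,0],[0,0,0,8,1,22,0],[0,0,0,4,0,22,0],[0,0,0,2,0,15,0],[0,0,0,0,0,3,0],[0,0,0,0,0,0,0]]'
python3 - <<'E'
from h import *; from rig import sense
s=sense(); stg(s); go(s,[500,216.5,34],tool(np.pi-.03,.2))
E
python3 -m creep '[[0,0,0,0,0,0,1],[0,0,0,0,0,0,1],[0,0,0,0,0,0,1],[0,0,0,0,0,0,1],[0,0,0,0,0,0,1],[0,0,0,0,0,0,1],[0,0,0,0,0,0,1]]' 45
python3 - <<'E'
from h import *; from rig import sense
s=sense(); stg(s); t=np.array([697.7,126.7])-84*np.array([np.cos(.08),-np.sin(.08)]); go(s,[*t,34],tool(np.pi-.08,.2))
E
```

```text
clock: 27.62
eef_pos: [470.2, 212.4, 184.5]
tcp_rot: [3.139, 0.199, 3.108]
contact_force: [0.9, 0.7, 0.7]
opening: 1.002
grasp in stand -203.0 169.1 z 32.6 q [ 0.45  0.49  2.08 -0.23  0.41 -0.88]
t 27.6167 pos [470.2 212.4 184.5] rpy [3.139 0.199 3.108] open 1.002 grasp [500.9 211.7  32.6] F [0.9 0.7 0.7]
turn [ 0.002 -0.001 -0.004]
shift after turn (tool axes) [ 0.8  5.  -1.6] shift before turn [ 0.8  5.  -1.6] tcp target [469.2 217.4 185.9]
clock: 28.2
eef_pos: [471.4, 211.1, 188.0]
tcp_rot: [3.138, 0.202, 3.105]
contact_force: [-0.7, 1.0, -3.8]
opening: 0.521
grasp in stand -201.2 168.0 z 36.1 q [ 0.45  0.48  2.08 -0.23  0.41 -0.89]
t 28.2 pos [471.4 211.1 188. ] rpy [3.138 0.202 3.105] open 0.521 grasp [502.6 210.6  36.1] F [-0.7  1.  -3.8]
turn [0.012 0.002 0.042]
shift after turn (tool axes) [-114.8  -66.1   25.3] shift before turn [-111.8  -71.2   24.8] tcp target [583.3 135.9 185.9]
```

```bash
python3 -m creep '[[0,0,0,-5,-3,4,1],[0.002,0,0.01,-14,-9,4,1],[0.002,0,0.01,-15,-10,3.5,1],[0.002,0,0.01,-15,-10,3.2,1],[0.002,0,0.01,-15,-10,3.2,1],[0,0,0,-15,-9,3.2,1],[0,0,0,-12,-7,2.6,1],[0,0,0,-6,-3,1.2,1],[0,0,0,0,0,0,1]]'
python3 - <<'E'
from h import *; from rig import sense
s=sense(); stg(s); t=np.array([697.7,126.7])-84*np.array([np.cos(.08),-np.sin(.08)]); go(s,[*t,33],tool(np.pi-.08,.2))
E
```

```text
clock: 28.95
eef_pos: [571.6, 143.7, 185.6]
tcp_rot: [3.134, 0.205, 3.067]
contact_force: [0.4, 1.0, -2.4]
opening: 0.518
grasp in stand -95.6 108.1 z 33.8 q [ 0.26  0.55  1.93 -0.13  0.47 -1.12]
t 28.95 pos [571.6 143.7 185.6] rpy [3.134 0.205 3.067] open 0.518 grasp [603.1 142.4  33.8] F [ 0.4  1.  -2.4]
turn [0.008 0.005 0.005]
shift after turn (tool axes) [-11.9  -6.8   3.1] shift before turn [-11.9  -6.9   3.1] tcp target [583.3 135.9 184.9]
```

```bash
python3 -m creep '[[0.004,0.003,-0.005,-5,-4,2,1],[0.004,0,0,-4,-3,1.5,1],[0,0,0,-2,-1,1,1],[0,0,0,0,0,0,1],[0,0,0,0,0,0,1]]'
python3 - <<'E'
from h import *; from rig import sense
s=sense(); stg(s); t=np.array([697.7,126.7])-84*np.array([np.cos(.08),-np.sin(.08)]); go(s,[*t,33],tool(np.pi-.08,.2))
E
```

```text
clock: 29.37
eef_pos: [580.8, 137.6, 185.9]
tcp_rot: [3.142, 0.202, 3.072]
contact_force: [0.6, 0.1, -2.3]
opening: 0.515
grasp in stand -86.3 101.8 z 34.1 q [ 0.25  0.56  1.91 -0.13  0.48 -1.14]
t 29.3667 pos [580.8 137.6 185.9] rpy [3.142 0.202 3.072] open 0.515 grasp [611.8 135.4  34.1] F [ 0.6  0.1 -2.3]
turn [0.002 0.002 0.01 ]
shift after turn (tool axes) [-2.3 -1.5  1.5] shift before turn [-2.3 -1.5  1.5] tcp target [583.3 135.9 184.9]
```

```bash
python3 -m creep '[[0,0,0.008,0,-1,2,1],[0,0,0,0,0,2,1],[0,0,0,0,0,1,0.4],[0,0,0,0,0,0,0],[0,0,0,0,0,0,0],[0,0,0,0,0,0,0],[0,0,0,0,0,-20,0],[0,0,0,8,0,-30,0],[0,0,0,25,0,-20,0.5],[0,-0.06,0,35,0,-5,0.75]]'
python3 -m creep '[[0,-0.05,0,25,0,0,0.75],[0,0,0,0,0,0,0.75],[0,0,0,0,0,0,0.75]]'
python3 - <<'E'
from h import *; from rig import sense,grab_frame
import cv2
s=sense(); stg(s); e=np.array([697.7,126.7])-155*np.array([np.cos(.08),-np.sin(.08)]); go(s,[*e,28],tool(np.pi-.08,.32))
f=grab_frame("wrist"); cv2.imwrite("pics/w15.png",f["color"][:,:,::-1]); np.savez("w15.npz",mtx=f["mtx"],T=f["T"])
E
```

```text
clock: 30.2
eef_pos: [502.4, 144.8, 245.9]
tcp_rot: [3.138, 0.267, 3.064]
contact_force: [0.6, -0.4, 0.1]
opening: 0.751
clock: 30.45
eef_pos: [471.3, 146.4, 239.1]
tcp_rot: [3.137, 0.318, 3.065]
contact_force: [0.9, 0.5, -0.0]
opening: 0.305
grasp in stand -178.8 102.4 z 91.9 q [ 0.34  0.34  2.15 -0.34  0.38 -0.85]
t 30.45 pos [471.3 146.4 239.1] rpy [3.137 0.318 3.065] open 0.305 grasp [519.7 143.3  91.9] F [ 0.9  0.5 -0. ]
turn [ 0.005 -0.002  0.003]
shift after turn (tool axes) [-2.2 -1.6 68.1] shift before turn [-2.3 -1.9 68.1] tcp target [494.6 143.  175.1]
```

View pics/w15.png

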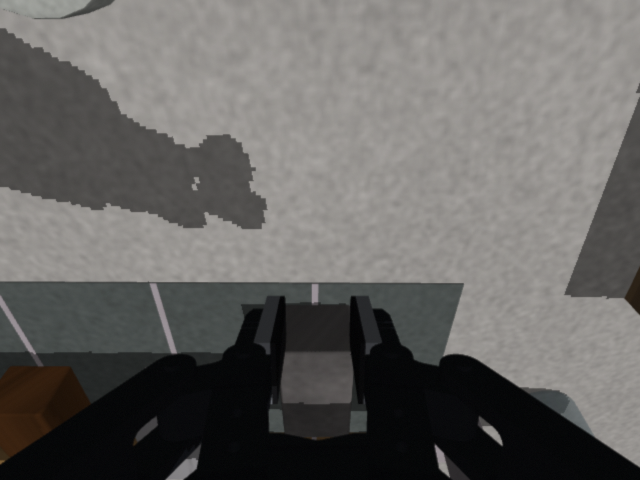

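```bash
python3 - <<'E'
from h import *
f=dict(np.load("w15.npz"))
for p,z in [((284,304),0),((350,304),0),((279,350),40),((355,350),40),((315,283),0),((153,283),0)]: print(p,z,st(f,p,z))
E
python3 -m creep '[[0,0,0,2,-1,20,0.75],[0,0,0,2,0,20,0.75],[0,0,0,2,0,14,0.75],[0,0,0,0,0,6,0.75],[0,0,0,0,0,0,0.75]]'
python3 - <<'E'
from h import *; from rig import sense,grab_frame
s=sense(); stg(s); e=np.array([697.7,126.7])-90*np.array([np.cos(.08),-np.sin(.08)]); go(s,[*e,28],tool(np.pi-.08,.32))
E
```

```text
(284, 304) 0 [-107.7   81.1]
(350, 304) 0 [-107.7  123.7]
(279, 350) 40 [-111.1   81. ]
(355, 350) 40 [-111.   123.4]
(315, 283) 0 [-125.6  101.1]
(153, 283) 0 [-125.5    1. ]
clock: 30.92
eef_pos: [491.5, 145.1, 178.8]
tcp_rot: [3.136, 0.32, 3.062]
contact_force: [0.8, -0.1, -0.0]
opening: 0.249
grasp in stand -158.2 102.8 z 31.7 q [ 0.32  0.49  2.13 -0.49  0.26 -0.71]
t 30.9167 pos [491.5 145.1 178.8] rpy [3.136 0.32  3.062] open 0.249 grasp [540.2 142.1  31.7] F [ 0.8 -0.1 -0. ]
turn [0.006 0.    0.   ]
shift after turn (tool axes) [-63.7  -1.9  24.9] shift before turn [-63.7  -2.   25. ] tcp target [559.4 137.8 175.1]
```

```bash
python3 -m creep '[[0,0,0,-8,0,3,0.75],[0,0,0,-10,-0.3,4,0.75],[0,0,0,-9,0,3.5,0.75],[0,0,0,-8,0,3,0.75],[0,0,0,-8,0,2.7,0.75],[0,-0.01,0,-8,0,2.7,0.75],[0,-0.01,0,-8,0,2.7,0.75],[0,-0.01,0,-8,0,2.7,0.75],[0,-0.01,0,-8,0,2.8,0.75]]'
python3 - <<'E'
from h import *; from rig import sense,grab_frame
s=sense(); stg(s); go(s)
E
```

```text
clock: 31.67
eef_pos: [577.4, 137.1, 178.4]
tcp_rot: [3.139, 0.358, 3.06]
contact_force: [-1.4, 0.4, -1.4]
opening: 0.251
grasp in stand -66.4 101.1 z 33.3 q [ 0.26  0.56  1.97 -0.41  0.3  -0.85]
t 31.6667 pos [577.4 137.1 178.4] rpy [3.139 0.358 3.06 ] open 0.251 grasp [631.6 133.1  33.3] F [-1.4  0.4 -1.4]
turn [0. 0. 0.]
```

```bash
python3 -m creep '[[0,-0.01,0,-4,0,2.2,0.75]]'
python3 -m creep '[[0,-0.01,0,-5,0,2,0.75]]'
python3 -m creep '[[0,0,0,-5,0,2,0.75]]'
python3 - <<'E'
from h import *; from rig import sense,grab_frame
s=sense(); stg(s); go(s)
E
```

```text
clock: 31.75
eef_pos: [581.4, 136.6, 177.4]
tcp_rot: [3.141, 0.365, 3.059]
contact_force: [-42.6, 13.4, 24.1]
opening: 0.249
clock: 31.83
eef_pos: [581.7, 135.8, 175.4]
tcp_rot: [-3.137, 0.364, 3.059]
contact_force: [-62.4, 21.0, 40.5]
opening: 0.25
clock: 31.92
eef_pos: [582.5, 135.1, 173.6]
tcp_rot: [-3.133, 0.356, 3.06]
contact_force: [-25.9, 6.7, 17.2]
opening: 0.25
grasp in stand -61.6 97.7 z 28.3 q [ 0.26  0.57  1.96 -0.44  0.3  -0.83]
t 31.9167 pos [582.5 135.1 173.6] rpy [-3.133  0.356  3.06 ] open 0.25 grasp [636.1 129.4  28.3] F [-25.9   6.7  17.2]
turn [0. 0. 0.]
```

Firm contact with the stop. I back off and check everything.

```bash
python3 -m creep '[[0,0,0,10,0,-4,0.75],[0,0,0,22,0,-14,0.75],[0,0,0,25,0,-25,0.75],[0,0,0,25,0,-30,0.75],[0,0,0,15,0,-35,0.5],[0,0,0,0,0,-35,0],[0,0,0,0,0,-30,0],[0,0,0,0,0,0,0],[0,0,0,0,0,0,0]]'
python3 - <<'E'
from h import *; from rig import sense,grab_frame
import cv2
s=sense(); stg(s); go(s)
f=grab_frame("wrist"); cv2.imwrite("pics/w16.png",f["color"][:,:,::-1]); np.savez("w16.npz",mtx=f["mtx"],T=f["T"])
f=grab_frame("side"); cv2.imwrite("pics/s16.png",cv2.resize(f["color"][130:390,160:420,::-1],None,fx=2.3,fy=2.3,interpolation=2))
f=grab_frame("top"); cv2.imwrite("pics/t16.png",f["color"][:,:,::-1])
E
```

```text
clock: 32.67
eef_pos: [427.2, 150.0, 306.5]
tcp_rot: [-3.136, 0.362, 3.062]
contact_force: [0.8, -0.1, -0.3]
opening: 0.936
grasp in stand -216.5 100.8 z 161.6 q [ 0.4   0.16  2.19 -0.36  0.49 -0.8 ]
t 32.6667 pos [427.2 150.  306.5] rpy [-3.136  0.362  3.062] open 0.936 grasp [481.9 144.8 161.6] F [ 0.8 -0.1 -0.3]
turn [0. 0. 0.]
```

View pics/w16.png

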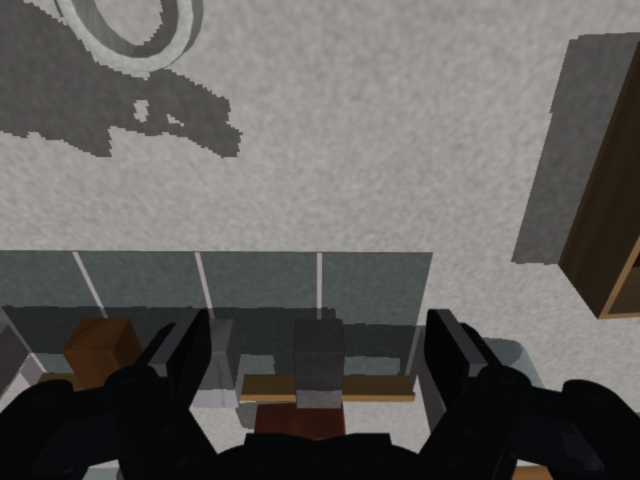

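View pics/s16.png

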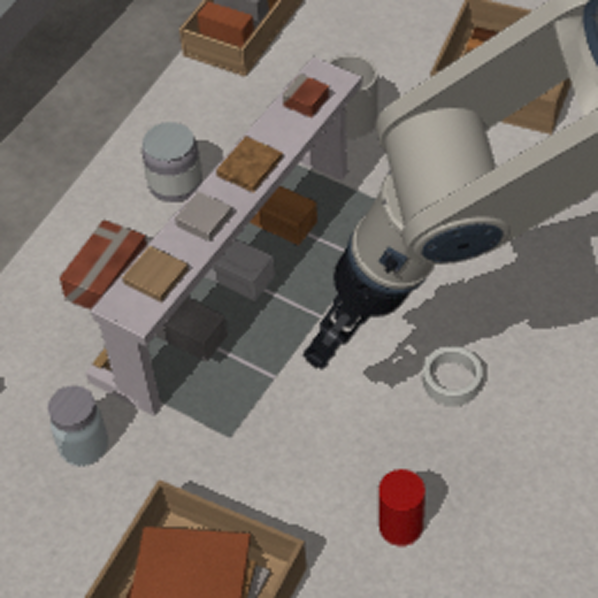

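View pics/t16.png

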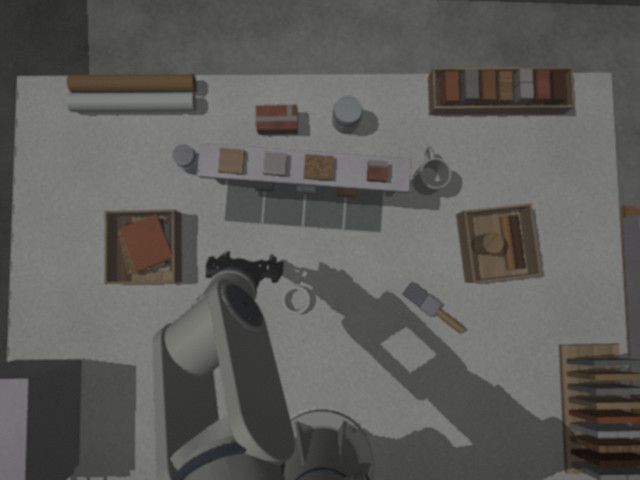

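All three blocks are under the shelf, the column is in the round bin, and the bystanders have not visibly moved. I'll shift to the middle for a final measurement of all three.

```bash
python3 -m creep '[[0,0,0,0,-20,0,0],[0,0,0,0,-35,0,0],[0,0,0,0,-30,0,0],[0,0,0,0,-15,0,0],[0,0,0,0,0,0,0],[0,0,0,0,0,0,0]]'
python3 - <<'E'
from rig import sense,grab_frame
import cv2,numpy as np
f=grab_frame("wrist"); cv2.imwrite("pics/w17.png",cv2.resize(f["color"][230:430,160:480,::-1],None,fx=2.5,fy=2.5,interpolation=2)); np.savez("w17.npz",mtx=f["mtx"],T=f["T"])
i=cv2.imread("pics/w16.png"); cv2.imwrite("pics/w16c.png",cv2.resize(i[240:420,200:440],None,fx=3,fy=3,interpolation=2))
E
```

```text
clock: 33.32
eef_pos: [421.4, 46.2, 298.8]
tcp_rot: [-3.131, 0.351, 3.063]
contact_force: [0.5, 0.7, 0.4]
opening: 1.003
```

View pics/w17.png

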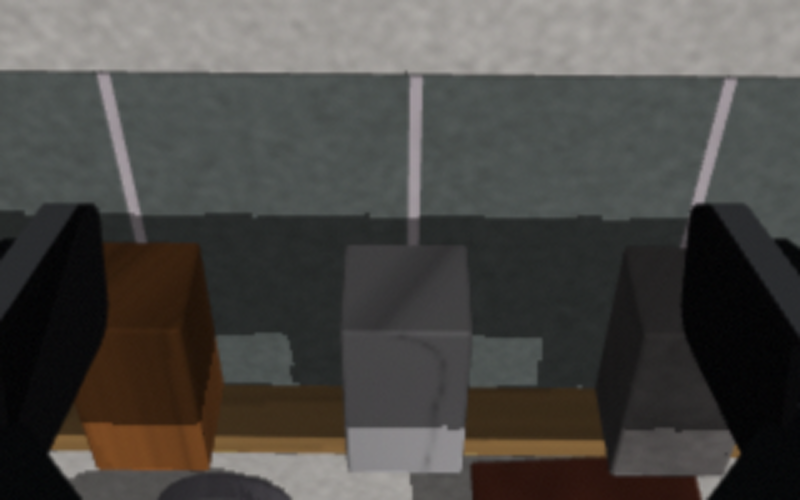

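View pics/w16c.png

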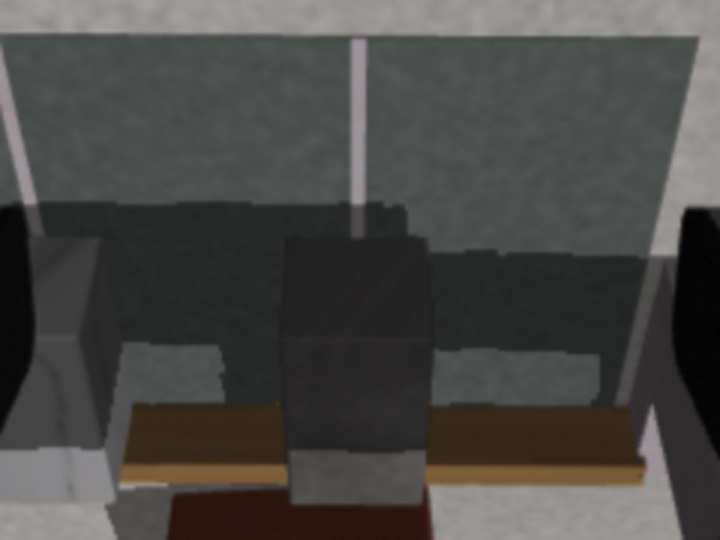

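```bash
python3 - <<'E'
from h import *
f=dict(np.load("w17.npz")); P=lambda u,v,z:st(f,(160+(u+.5)/2.5-.5,230+(v+.5)/2.5-.5),z)
print("marble bottom",P(346,247,0),P(465,246,0),"top near",P(343,330,40),P(470,331,40),"top far",P(350,472,40),P(462,471,40),"line",P(416,75,0),P(414,245,0))
print("wood bottom R corner",P(199,244,0),"line",P(104,74,0),P(140,243,0),"top near R",P(179,328,40),"far",P(97,470,40),P(210,470,40))
print("conc far",P(612,474,40),P(728,473,40),"near L",P(625,247,0),"line",P(730,80,0),P(685,247,0))
g=dict(np.load("w16.npz")); P=lambda u,v,z:st(g,(200+(u+.5)/3-.5,240+(v+.5)/3-.5),z)
print("conc bottom",P(287,238,0),P(426,238,0),"top near",P(282,338,40),P(432,338,40),"far",P(291,505,40),P(426,504,40),"line",P(358,40,0),P(357,236,0))
E
```

```text
marble bottom [-43.7 -24.1] [-44.7  19.8] top near [-48.7 -23. ] [-48.6  19.4] top far [ 40.7 -23.2] [39.3 20.2] line [-126.1    0.9] [-45.   1.]
wood bottom R corner [-44.9 -78.3] line [-125.9  -98.9] [ -45.3 -100.1] top near R [-49.1 -77.8] far [  40.7 -121.8] [ 40.1 -77.6]
conc far [40.6 78.3] [ 39.2 122.8] near L [-44.6  78.6] line [-124.6  101. ] [-44.8 100.6]
conc bottom [-44.5  78.5] [-44.7 122.1] top near [-47.5  79.1] [-47.7 121.9] far [41.4 78.7] [ 40.5 123.4] line [-124.6  100.7] [-45.5 100.5]
```

All three measure as seated and centred, so I hand in.

```bash
python3 - <<'E'
from rig import job,sense
print(job.sign_off(), sense()["clock"])
E
```

```text
the job is handed in; nothing more can be done
the job is handed in; nothing more can be done
```

The job was handed in at about 33.4 s with the column and all three blocks in place by my last camera checks; sign-off gave no verdict.

**Column:** it stands upright on the free floor of the round bin, clear of the rods. The final top view still shows it there.

**Blocks:** wood is on the right line, marble on the middle and concrete on the left. I slid each one gripped up to the shelf, then pushed it with two fingers against the stop until the force rose.

| Block | Offset from its line | Near end, stand x (target -45 mm) |
|---|---|---|
| Wood | about 0.4 mm | about -45 mm |
| Marble | about 2.7 mm | about -44 mm |
| Concrete | about 0 mm | about -45 mm |

All three looked square and flat in the last wrist views. Reading the upper near edges (z = 40 mm) instead of the base edges puts the near ends 3–4 mm further out. I trusted the base edges, because the pushes met the stop firmly.

**What went wrong:**
- **Marble bumped:** while backing off from the wood block, the opening fingers pushed the marble about 35 mm towards the robot. I re-grasped it from there.
- **Blocks slightly carried:** while gripped, the marble (and to a lesser extent the concrete) showed a vertical load near its own weight. They may have been carried a few millimetres off the table, well under the 20 mm limit.
- **Column touched the bin:** it brushed the bin wall on the way down, at about 11 N.
- **High push force:** the last push on the concrete peaked at about 75 N at the wrist, under the 120 N limit.

The tape, brush, jar and mug show no visible movement in the final top view. The gripper was clear of everything at hand-in.

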